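Clear the cutting board and tip the next herb cake onto it

TASK

Get the cutting board ready for the next cake: set the catch pan up against the free end of the board, brush all the offcuts from the board into it with the hand brush (do not touch offcuts on the board with the fingers; any that have fallen beside it may be picked up and put in the pan), and hang the brush by its handle on both prongs of its hook. Once the board is cleared, push the standing herb cake up against the board's steel edge and tip it over that edge onto its side, then push it on until its whole length lies on the board, straight along it between the rails. Leave the jar, the mug and the mortar alone.

Things in the scene. Friction and masses are not known exactly. Their poses are not given: they have to be found in the camera images.
- stand: fixed low white work stand, 590 (x) x 940 (y) mm, that bridges the herbs drying on the table; all the work is done on its top, which is 80 mm above the table top (z = 0.08). Origin: on the table under its centre
- board: wooden cutting board screwed to the stand, 212 (x) x 280 (y) x 22 mm thick; origin: centre of its underside; its y runs along it towards the steel-edged end (the fence) next to the standing cake. Along both long sides (93 to 106 mm from the centre line) runs a wooden rail 16 mm high; both ends are open. The surface between the rails is 186 mm wide
- fence_edge (a point): middle of the upper edge of the board's steel-edged end, at y = +140, z = 22 mm in the board's frame; the cake is to be tipped over this edge. The edge runs along the board's x
- board_end (a point): middle of the upper edge of the board's other end, at y = -140, z = 22 mm in the board's frame, where the pieces are brushed off
- pan: loose folded steel catch pan, 0.45 kg, 210 (x) x 130 (y) mm, floor 2 mm thick, walls 28 mm high and 3 mm thick on three sides; the side towards its +y is open and faces the board's end. Origin: centre of its underside. It starts 3 to 6 cm from the board's end, a little askew; the gap must be closed to under 1 cm or pieces fall through
- pan_grip (a point): centre of the pan's wooden grip bar, 94 (along the pan's x) x 14 (pan's y) x 18 mm high, 30 mm above the stand's top, 103 mm from the pan's origin towards its -y; 31 mm free between the bar and the pan's wall
- brush_grip (a point): middle of the hand brush's grip bar, 110 mm above the bristle tips; axes: z up, y along the brush. The bar is 15 mm thick (x) and 24 mm high; its free length between the two uprights is 108 mm (y from -54 to +54); under it is an opening 40 mm high down to the brush's wooden back, whose top is 58 mm above the bristle tips
- hook_seat (a point): where the brush's grip bar hangs on the fixed hook: half-way along and between the two prongs, level with their upper side, 160 mm above the stand's top. The prongs point along its -x, its y runs from prong to prong. With the bar resting on the prongs, brush_grip is 12 mm above this point
- brush_hook: fixed hook stand; origin: foot of its post, 40 mm in +x from hook_seat; foot plate 110 x 130 x 8 mm. Two prongs 8 mm thick at y = -36 and +36 mm reach from 40 mm behind the seat (+x: cross bar and post, not higher than the prongs) to 38 mm before it (-x), where their tips turn up to 15 mm above the prongs' upper side, 47 to 51 mm before the seat
- cake_center (a point): centre of the hard pressed herb cake, a brown scored block 92 x 92 x 180 mm of about 1.4 kg; z is its long axis, foot to top. It starts upright on the stand, 4 to 7 cm off the board's steel-edged end, too thick for most grippers. 5 to 8 N high up tip it once its foot is against the edge; it balances at about 40 degrees of lean
- cake_foot (a point): centre of the cake's foot (underside while it stands); 90 mm from cake_center along the cake's -z
- cake: the cake; origin as cake_foot. Pushed lower than about 60 mm above the stand it slides upright (8 to 12 N); pushed higher before its foot is stopped by the edge it topples short. A hand pointing straight down strikes its upper part before the finger tips reach it low down, unless tilted
- brush: loose wooden hand brush with a D-handle, 0.16 kg, standing on its bristles; 150 mm long (its y), 30 mm thick (its x), 122 mm high; stiff bristles 146 x 26 mm. Origin: middle of the bristle tips, 110 mm below brush_grip
- jar: bystander: tall jar, 79 x 79 x 154 mm, standing; origin: centre of its underside
- mug: bystander: tea mug with handle, 82 x 114 x 91 mm, standing; origin: underside
- mortar: bystander: brass mortar, 93 mm wide, 84 mm high, standing; origin: centre of its underside
- piece_1: a loose brown offcut of herb cake, 26 x 22 x 20 mm, 14 g, origin at its centre; on the board at the start; may be absent (None)
- piece_2: a loose brown offcut of herb cake, 22 x 24 x 18 mm, 14 g, origin at its centre; on the board at the start; may be absent (None)
- piece_3: a loose brown offcut of herb cake, 30 x 21 x 19 mm, 14 g, origin at its centre; on the board at the start; may be absent (None)
- piece_4: a loose brown offcut of herb cake, 23 x 20 x 22 mm, 14 g, origin at its centre; on the board at the start; may be absent (None)
- piece_5: a loose brown offcut of herb cake, 27 x 25 x 18 mm, 14 g, origin at its centre; on the board at the start; may be absent (None)
- piece_6: a loose brown offcut of herb cake, 21 x 21 x 21 mm, 14 g, origin at its centre; on the board at the start; may be absent (None)

How it is judged:
On the way, in this order (a step that is already met when the one before it is completed fails the run):
1. all offcuts are in the catch pan (x of piece_1 in the frame of pan between -0.105 and 0.105 m and y of piece_1 in the frame of pan between -0.066 and 0.066 m and z of each of piece_1, piece_2, piece_3, piece_4, piece_5, piece_6 in the frame of pan below 0.06 m and x of piece_2 in the frame of pan between -0.105 and 0.105 m and y of piece_2 in the frame of pan between -0.066 and 0.066 m and x of piece_3 in the frame of pan between -0.105 and 0.105 m and y of piece_3 in the frame of pan between -0.066 and 0.066 m and x of piece_4 in the frame of pan between -0.105 and 0.105 m and y of piece_4 in the frame of pan between -0.066 and 0.066 m and x of piece_5 in the frame of pan between -0.105 and 0.105 m and y of piece_5 in the frame of pan between -0.066 and 0.066 m and x of piece_6 in the frame of pan between -0.105 and 0.105 m and y of piece_6 in the frame of pan between -0.066 and 0.066 m), for 0.2 s.
2. the cake lies on its side on the board, along it (angle between cake_center's own z axis and vertical between 1.48 and 1.66 rad and angle between the z axis of cake_center and the y axis of board, either way round below 0.2 rad and z of cake_center in the frame of board between 0.06 and 0.075 m and x of cake_center in the frame of board between -0.045 and 0.045 m), for 0.2 s.
At the end, for the whole second after the job is handed in: Every offcut in the pan; brush hung upright by its grip bar on both prongs; cake flat on its side on the board, along it within 0.2 rad, within 45 mm of the centre line, its whole length on the board (3 mm over either end allowed); all released and at rest (all of step 1 and all of step 2 and y of cake_foot in the frame of board below 0.143 m and y of cake_center in the frame of board above -0.053 m and x of brush_grip in the frame of hook_seat between -0.04 and 0.036 m and y of brush_grip in the frame of hook_seat between -0.03 and 0.03 m and z of brush_grip in the frame of hook_seat between 0.006 and 0.024 m and angle between brush_grip's own z axis and vertical below 0.25 rad and contact force between brush and brush_hook above 0.3 N and linear speed of cake below 0.02 m/s and linear speed of each of brush, piece_1, piece_2, piece_3, piece_4, piece_5, piece_6 below 0.03 m/s); the robot touches nothing.
It fails at once if the jar, the mug or the mortar is knocked about (moved more than 3 cm or tilted) (distance of any of jar, mug, mortar from where it was at the start of the episode above 0.03 m or angle between any of jar, mug, mortar's own z axis and vertical above 0.3 rad).
It fails at once if an offcut lying on the board is taken or pushed with the fingers instead of the brush ((contact force between the fingers and piece_1 above 0.5 N and x of piece_1 in the frame of board between -0.09 and 0.09 m and y of piece_1 in the frame of board between -0.13 and 0.13 m and z of piece_1 in the frame of board between 0.025 and 0.045 m) or (contact force between the fingers and piece_2 above 0.5 N and x of piece_2 in the frame of board between -0.09 and 0.09 m and y of piece_2 in the frame of board between -0.13 and 0.13 m and z of piece_2 in the frame of board between 0.025 and 0.045 m) or (contact force between the fingers and piece_3 above 0.5 N and x of piece_3 in the frame of board between -0.09 and 0.09 m and y of piece_3 in the frame of board between -0.13 and 0.13 m and z of piece_3 in the frame of board between 0.025 and 0.045 m) or (contact force between the fingers and piece_4 above 0.5 N and x of piece_4 in the frame of board between -0.09 and 0.09 m and y of piece_4 in the frame of board between -0.13 and 0.13 m and z of piece_4 in the frame of board between 0.025 and 0.045 m) or (contact force between the fingers and piece_5 above 0.5 N and x of piece_5 in the frame of board between -0.09 and 0.09 m and y of piece_5 in the frame of board between -0.13 and 0.13 m and z of piece_5 in the frame of board between 0.025 and 0.045 m) or (contact force between the fingers and piece_6 above 0.5 N and x of piece_6 in the frame of board between -0.09 and 0.09 m and y of piece_6 in the frame of board between -0.13 and 0.13 m and z of piece_6 in the frame of board between 0.025 and 0.045 m)).
Of piece_1, piece_2, piece_3, piece_4, piece_5, piece_6 only 3 to 6 are there at a start; the rules pass over those that are not, and their reading is None.
At some moment in a run one of piece_1, piece_2, piece_3, piece_4, piece_5, piece_6 may be knocked a few centimetres aside while the robot is not near it.
It also fails if it takes over 184 s, if anything falls off the work surface, if the arm or the gripper's body presses on something with over 40 N, if the wrist force passes 120 N, or if a joint passes its speed limit or range.

ROBOT

A 6-joint arm with a two-finger parallel gripper is mounted at the origin on a cart in front of the work surface, level with it; the furniture and walls round the work are solid. World frame = base frame: x ahead of the robot, y to its left, z up, the work surface at z = 0. Lengths are in m, angles in rad, forces in N, time in s.
With the tool pointing down it reaches from about 0.35 to 0.725 m from the base axis. Payload 6 kg.
Tool frame: the origin (TCP) lies at the very end of the fingers, on their centre line; the grasp point (between the pads) lies 19 mm behind it; y points along the fingers, x is the direction in which the jaws open and shut, and the axes are right-handed (so a half turn about y gives the same grasp; the last joint's range is limited). The gripper opens to 85 mm and grips with 20 to 120 N. Pads are 22 mm wide; open, the fingers measure 114 mm over their backs; the gripper's body (76 mm by 85 mm) begins 54 mm behind the grasp point. The pads swing forward as they close: fully open they stand 13 mm farther back than shut.
Start: joints at [-0.898, 0.04, 0.085, 0, -1.615, -0.334], TCP at [0.199, -0.566, 0.231] pointing down, gripper open.
Joint ranges: [-2.56, 2.56], [-1.29, 2.01], [-1.08, 1.49], [-3.29, 1.98], [-2.81, -0.18], [-2.99, 2.99]. Speed limits (rad/s): [2.57, 2.57, 3.01, 3.14, 3.14, 3.14].

INTERFACE

Orientations are given as a unit quaternion [x, y, z, w].
In Python, from bench import arm gives the robot as it stands.
- The arm moves only by the tool send_rows, never from a script. Its argument "commands" is text: rows parted by semicolons, each of 6 numbers parted by spaces: the shift along the tool's x, y, z in mm, then the turn, a rotation vector about the tool's x, y, z in degrees. A call has 1 to 8 rows; each row is the pose to reach, as a shift and turn from the pose commanded when the call began, along the tool's axes at that moment; what a row does not reach only later rows make up. A row lasts 1/8 s, in which the tool goes at most 62.5 mm and 10.7 degrees, less where a joint would pass 70% of its speed; a pose out of reach is approached as far as the arm can. A call with a gripper value outside its range is refused whole. "hand" is the opening, from 0 (shut) to 1 (fully open), set as the call begins (left out, the last holds). The fingers move at their own pace and stop on an object; the grip force is fixed at half the most. Time passes only in rows, so rows that repeat a pose let the fingers close. It gives the time, the measured TCP pose, the force and the opening at its end, in the units of the state.
- arm.read_state(): the state, without advancing time (a new reading comes with each control period).
- arm.grab_frame(name): name is "scene" or "top" or "wrist"; returns the picture (480x640x3 uint8, red, green, blue); there is no depth.
- arm.get_calibration(name): a dict with "K" (3x3 intrinsics, pixels), "k1" (the pictures are not rectified: a ray, as slopes to the right and down, at radius r is drawn at 1 + k1 r^2 times it, then the intrinsics apply), "pose" (4x4, takes a point from camera to world coordinates); the wrist camera has in their place "T_tool_cam" (4x4, takes a point from camera to tool coordinates, whose origin is the TCP and whose axes are the tool frame's). Camera axes: x right, y up, looking along -z (the intrinsics and any distortion apply to the point x, -y, -z); pixel columns grow to the right and rows downward; lengths in m; the calibration is good to about 2 mm. A picture is of the moment at which its call begins: read the wrist's pose just before it. get_calibration takes no time and is no camera call.
- arm.hand_in(): hands the job in, once; it reports no verdict.
Trained networks look in the newest picture that a camera, given by its name, has taken for a name from the list of things; names that differ only in an ending like _2 or _b are one class to them, and where a whole thing is asked for, a point or a joint stands for the part that bears it (a point fixed in the world has none). Each returns a list of dicts, best first, with "score" (0 to 1); they miss things now and then, are a little off and sometimes report something else, mostly with a low value. They report only what shows in the picture. A call takes as long as a camera call.
- arm.regions_of(camera, thing): "region" (480x640 bool, what is visible of it) and "rect" ([centre column, centre row, width, height] in pixels, round what is visible of it).
The state is a dict: "t": time; "qpos": joint angles; "joint_vel": joint speeds; "joint_efforts": joint torques, N m; "tcp_pos": TCP position; "eef_rot": TCP orientation; "force": force on the tool from outside, world axes, zero at the start; "ft_torque": the same for the moment, N m; "gripper_width": finger opening in m.
Only numpy, scipy, OpenCV 4.12 (cv2) and the standard library are available. Lean on these libraries where they do the work, as an engineer would, in place of code of your own. Each camera call takes 0.05 s, during which the arm holds its last target.

## Working session

There is one attempt and no reset: what is moved stays moved. The work goes in short steps, Python scripts to look and compute and a tool call to move; the robot and the scene stay as the last step left them, time stands still between calls to the robot, and variables do not carry over. Pictures are saved under pics/ and viewed, and the job is handed in when it is done.

Besides the shell and the picture viewer there is one more tool, called after "Emit:" by a JSON object that holds its "name" and its "arguments". send_rows: Moves the arm, as the interface text tells. Its arguments: {"type":"object","properties":{"commands":{"type":"string"},"hand":{"type":"number"}},"required":["commands"]}

```bash
mkdir -p pics; ls
python3 - <<'E'
from bench import arm
import cv2,json
print(arm.read_state())
for n in ["scene","top","wrist"]:
    f=arm.grab_frame(n); cv2.imwrite(f"pics/a_{n}.png",f[:,:,::-1]); print(n,arm.get_calibration(n))
E
```

```text
pics
{'t': 0.0, 'qpos': array([-8.98305831e-01,  4.08108605e-02,  8.37927398e-02, -4.58798978e-04,
       -1.61551045e+00, -3.33688836e-01]), 'joint_vel': array([-2.54490424e-03,  2.17096283e-04, -2.14547045e-05,  9.34732961e-04,
       -7.70163211e-04, -9.61497790e-04]), 'joint_efforts': array([ 1.17169664e-03, -3.68211043e+01,  3.47412515e+01,  6.93201676e+00,
       -5.41662550e-03, -5.88445729e-06]), 'tcp_pos': array([ 0.19936939, -0.56555113,  0.23027042]), 'eef_rot': array([ 0.40799806,  0.577469  , -0.5768165 , -0.40908417]), 'force': array([ 0.39708952, -0.43564138, -0.23311971]), 'ft_torque': array([ 0.0414964 , -0.00677467,  0.00958258]), 'gripper_width': 0.08524487134465096}
scene {'K': array([[583.12166143,   0.        , 309.07054982],
       [  0.        , 583.12166143, 240.0893915 ],
       [  0.        ,   0.        ,   1.        ]]), 'k1': -0.14438338514216928, 'pose': array([[-0.76915394,  0.33792008, -0.54241334, -0.10272258],
       [-0.6390461 , -0.4004272 ,  0.6567177 ,  0.78040511],
       [ 0.00472104,  0.85174414,  0.52393667,  0.81271959],
       [ 0.        
[... 342 characters left out ...]
.00520792, -0.02781939],
       [ 0.0061304 ,  0.05684162,  0.99836439,  1.35902108],
       [ 0.        ,  0.        ,  0.        ,  1.        ]])}
wrist {'K': array([[392.57614512,   0.        , 316.78881499],
       [  0.        , 392.57614512, 237.70797018],
       [  0.        ,   0.        ,   1.        ]]), 'k1': -0.060161146753337384, 'T_tool_cam': array([[ 9.99999805e-01,  1.05641463e-04, -6.14711542e-04,
        -1.37470701e-03],
       [-6.19095529e-04,  2.87945404e-01, -9.57646626e-01,
        -1.42411954e-01],
       [ 7.58361727e-05,  9.57646821e-01,  2.87945414e-01,
         7.43087268e-02],
       [ 0.00000000e+00,  0.00000000e+00,  0.00000000e+00,
         1.00000000e+00]])}
```

View pics/a_top.png

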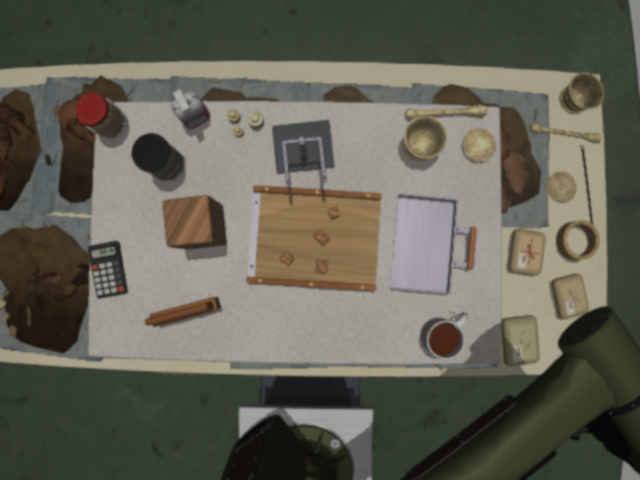

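View pics/a_scene.png

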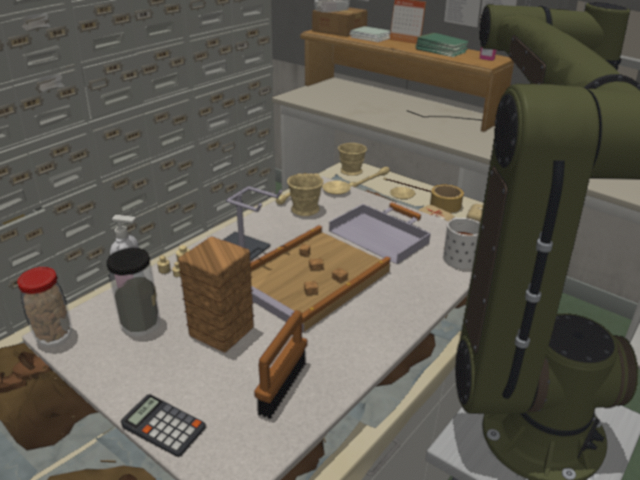

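View pics/a_wrist.png

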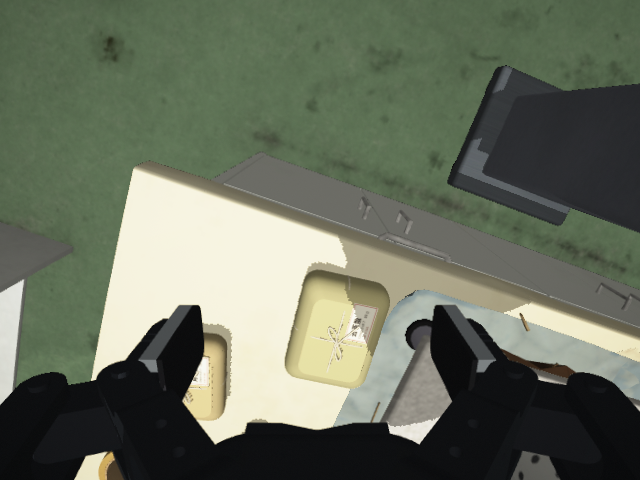

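The top view shows the board at cols 250–380, rows 187–290, with 4 offcuts at (334,212), (322,237), (287,258) and (321,266). The pan is at (425,245) with its grip at (472,248), the brush at (183,312), the cake at (195,220) and the hook at (305,150). The mug is at (443,338), the mortar at (425,138) and the jar at (157,157). Next I'll build helpers and measure.

```bash
cat > h.py <<'E'
from bench import arm
import numpy as np, cv2, json
from scipy.spatial.transform import Rotation as R
def ray(name,px,st=None):
    c=arm.get_calibration(name); K=c["K"]
    p=np.array(px,float).reshape(-1,2)
    d=np.array([c["k1"],0,0,0,0])
    u=cv2.undistortPoints(p.reshape(-1,1,2),K,d).reshape(-1,2)
    v=np.c_[u[:,0],-u[:,1],-np.ones(len(u))]
    P=campose(name,st)
    return P[:3,3],v@P[:3,:3].T
def campose(name,st=None):
    c=arm.get_calibration(name)
    if name!="wrist": return c["pose"]
    T=np.eye(4);T[:3,:3]=R.from_quat(st["eef_rot"]).as_matrix();T[:3,3]=st["tcp_pos"]
    return T@c["T_tool_cam"]
def atz(name,px,z,st=None):
    o,v=ray(name,px,st); z=np.broadcast_to(z,(len(v),))
    return o+v*((z-o[2])/v[:,2])[:,None]
def proj(name,X,st=None):
    c=arm.get_calibration(name);P=np.linalg.inv(campose(name,st))
    X=np.array(X,float).reshape(-1,3)@P[:3,:3].T+P[:3,3]
    q=np.c_[X[:,0],-X[:,1],-X[:,2]]
    return cv2.projectPoints(q,np.zeros(3),np.zeros(3),c["K"],np.array([c["k1"],0,0,0,0.]))[0].reshape(-1,2)
def grab(name,fn,crop=None,scale=1):
    st=arm.read_state(); f=arm.grab_frame(name)
    g=f[:,:,::-1]
    cv2.imwrite("pics/raw_"+fn,g)
    if crop: x0,y0,x1,y1=crop; g=g[y0:y1,x0:x1]
    g=cv2.resize(g,None,fx=scale,fy=scale,interpolation=cv2.INTER_CUBIC)
    cv2.imwrite("pics/"+fn,g); return st,f
def tool(ydir,xdir):
    """rotation matrix with tool y = ydir, x ~ xdir"""
    y=np.array(ydir,float);y/=np.linalg.norm(y)
    x=np.array(xdir,float);x-=y*(x@y);x/=np.linalg.norm(x)
    return np.c_[x,y,np.cross(x,y)]
def delta(pos,Rm=None,st=None):
    st=st or arm.read_state(); R0=R.from_quat(st["eef_rot"]).as_matrix()
    d=R0.T@(np.array(pos)-st["tcp_pos"])*1000
    w=np.zeros(3) if Rm is None else np.degrees(R.from_matrix(R0.T@Rm).as_rotvec())
    n=max(np.linalg.norm(d)/62.5,np.linalg.norm(w)/10.7)
    print("row: %.0f %.0f %.0f  %.1f %.1f %.1f   (rows>=%.1f)"%(*d,*w,n))
    return d,w
def s():
    st=arm.read_state(); M=R.from_quat(st["eef_rot"]).as_matrix()
    print("t %.2f"%st["t"],"tcp",np.round(st["tcp_pos"],4),"F",np.round(st["force"],1),"w %.4f"%st["gripper_width"],"q",np.round(st["qpos"],2));print("axes x,y,z:",np.round(M.T,3).tolist())
E
python3 - <<'E'
from h import *
s()
for n in ["top"]:
    f=cv2.imread("pics/a_top.png")
    for i,(x0,y0,x1,y1) in enumerate([(240,170,390,300),(380,180,490,300),(140,180,240,335),(262,110,342,200)]):
        g=f[y0:y1,x0:x1]; k=min(800/(x1-x0),600/(y1-y0)); k=int(k)
        g=cv2.resize(g,None,fx=k,fy=k,interpolation=cv2.INTER_CUBIC)
        for c in range((x0+9)//10*10,x1,10): cv2.putText(g,str(c),((c-x0)*k,10),0,.35,(0,0,255),1); cv2.line(g,((c-x0)*k,12),((c-x0)*k,18),(0,0,255),1)
        for c in range((y0+9)//10*10,y1,10): cv2.putText(g,str(c),(0,(c-y0)*k+4),0,.35,(0,0,255),1)
        cv2.imwrite(f"pics/b{i}.png",g); print(k)
E
```

```text
t 0.15 tcp [ 0.1994 -0.5656  0.2305] F [-0.3  0.7  0.4] w 0.0855 q [-0.9   0.04  0.08 -0.   -1.62 -0.33]
axes x,y,z: [[-0.332, 0.943, 0.001], [-0.001, 0.001, -1.0], [-0.943, -0.332, 0.0]]
4
5
3
6
```

View pics/b0.png

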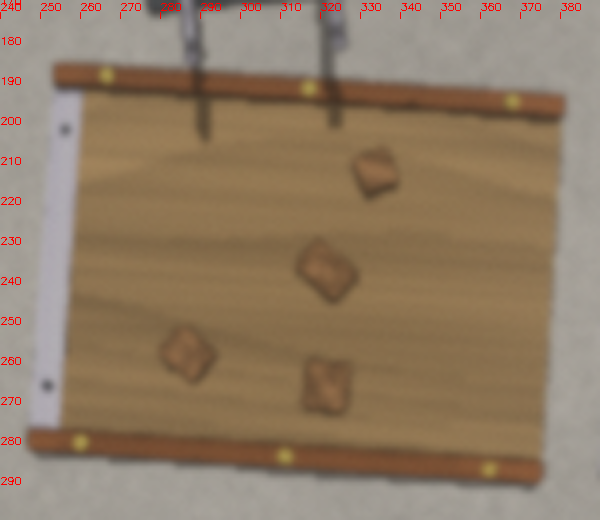

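View pics/b1.png

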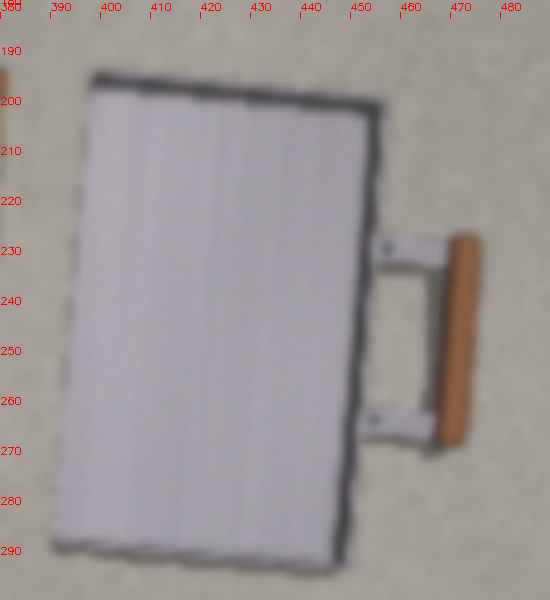

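View pics/b2.png

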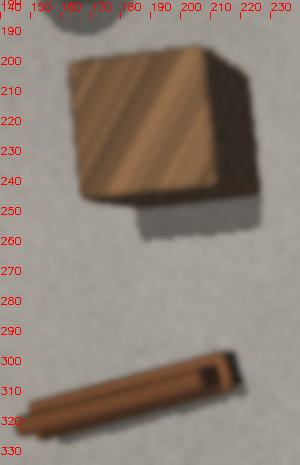

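View pics/b3.png

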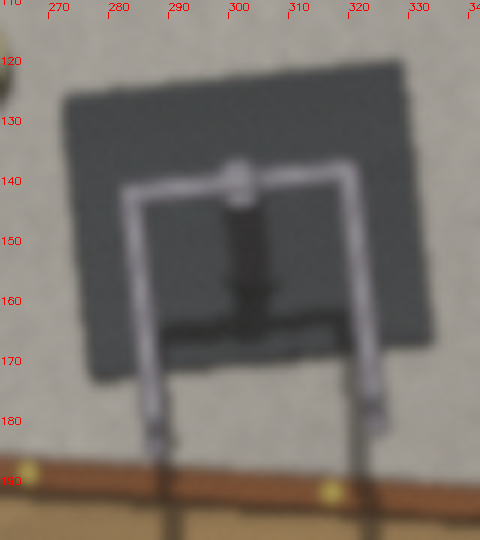

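Run:
```python
from h import *
def show(n,px,z):
    p=atz("top",px,z); print(n,np.round(p[:,:2]*1000).tolist(),"mean",np.round(p.mean(0)*1000)); return p
b=show("rails",[(253.5,185.5),(381.5,193.7),(248,283),(375,291.7)],.118)
c=show("surf",[(253.7,193),(247.5,277),(380,200),(375.7,284.5)],.102)
p=show("pan floor front",[(398.4,198),(391,288)],.082)
p=show("pan walls",[(399,195),(456.6,200.6),(448.6,293.6),(391,289)],.108)
p=show("grip",[(471,227),(476.4,227),(473,269.4),(467.6,269.4)],.119)
p=show("hook",[(283.7,141.7),(320.3,137.5)],.24)
p=show("tips",[(287.8,184),(325,179.2)],.25)
p=show("cake",[(162.7,201),(206,195.7),(211.7,241.7),(167.3,245.7)],.26)
p=show("pieces",[(333.5,212.8),(321.5,237.5),(286.8,258),(321.2,266)],.118)
f=cv2.imread("pics/a_top.png")[285:335,135:235]
cv2.imwrite("pics/b4.png",cv2.resize(f,None,fx=8,fy=8,interpolation=cv2.INTER_CUBIC))
f=cv2.imread("pics/a_scene.png")[300:420,240:330]
cv2.imwrite("pics/b5.png",cv2.resize(f,None,fx=5,fy=5,interpolation=cv2.INTER_CUBIC))
```

```text
rails [[657.0, 117.0], [644.0, -161.0], [446.0, 124.0], [432.0, -150.0]] mean [545. -18. 118.]
surf [[643.0, 118.0], [459.0, 127.0], [632.0, -160.0], [447.0, -152.0]] mean [545. -17. 102.]
pan floor front [[640.0, -203.0], [439.0, -189.0]] mean [ 539. -196.   82.]
pan walls [[643.0, -201.0], [633.0, -329.0], [429.0, -312.0], [438.0, -185.0]] mean [ 536. -257.  108.]
grip [[575.0, -359.0], [575.0, -371.0], [482.0, -364.0], [482.0, -352.0]] mean [ 529. -361.  119.]
hook [[728.0, 45.0], [738.0, -27.0]] mean [733.   9. 240.]
tips [[643.0, 35.0], [653.0, -37.0]] mean [648.  -1. 250.]
cake [[605.0, 277.0], [617.0, 192.0], [528.0, 178.0], [519.0, 265.0]] mean [567. 228. 260.]
pieces [[601.0, -58.0], [547.0, -33.0], [501.0, 41.0], [485.0, -33.0]] mean [534. -21. 118.]
```

View pics/b4.png

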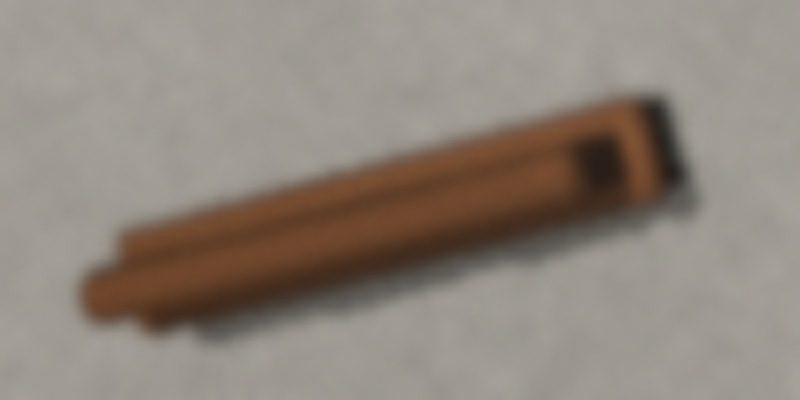

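View pics/b5.png

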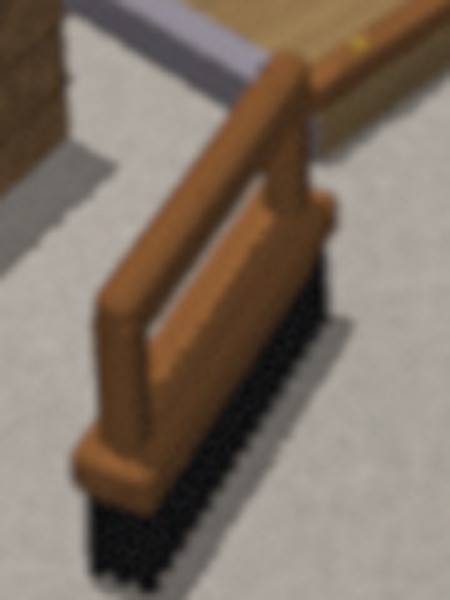

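Run:
```python
from h import *
p=atz("top",[(145.6,322.1),(208.1,305.6)],.202)
print(np.round(p*1000)); d=p[0]-p[1]; print(np.linalg.norm(d), np.degrees(np.arctan2(d[1],d[0])), p.mean(0))
# scene check: bar top ends 5x crop origin (240,300): ends (120,300)&(290,65)
print(np.round(atz("scene",[(240+118/5,300+298/5),(240+292/5,300+65/5)],.202)*1000))
for n in ["mug","jar","mortar"]:
    r=arm.regions_of("top",n); print(n,[(round(a["score"],2),a["rect"]) for a in r[:2]], np.round(atz("top",[r[0]["rect"][:2]],.13)*1000))
by=np.array([13/278.3,.999,0]);by/=np.linalg.norm(by);bx=np.array([by[1],-by[0],0]);o=np.array([.545,-.0175,.08])
for q in atz("top",[(333.5,212.8),(321.5,237.5),(286.8,258),(321.2,266)],.118): print(np.round([(q-o)@bx,(q-o)@by],3))
# pan move
s()
delta([.529,-.361,.20],tool([0,0,-1],[.07,.997,0]))
```

```text
[[364. 322. 202.]
 [402. 193. 202.]]
0.1342309302383496 106.11928889396357 [0.38290009 0.25796863 0.202     ]
[[362. 323. 202.]
 [395. 204. 202.]]
mug [(0.72, [314.9, 238.9, 133.5, 107.5]), (0.7, [441.7, 335.2, 47.0, 45.0])] [[543. -19. 130.]]
jar [(0.69, [159.7, 157.1, 57.2, 52.3]), (0.59, [184.3, 312.4, 73.2, 28.1])] [[716. 324. 130.]]
mortar [(0.79, [426.5, 138.2, 46.0, 44.1])] [[ 767. -258.  130.]]
[ 0.057 -0.038]
[ 0.002 -0.015]
[-0.046  0.056]
[-0.059 -0.018]
t 0.30 tcp [ 0.1994 -0.5658  0.2309] F [-0.2 -0.2  0.1] w 0.0853 q [-0.9   0.04  0.08 -0.   -1.62 -0.33]
axes x,y,z: [[-0.332, 0.943, 0.001], [-0.0, 0.001, -1.0], [-0.943, -0.332, 0.0]]
row: 84 31 -379  -0.0 23.4 0.0   (rows>=6.2)
```

Emit:
{"name": "send_rows", "arguments": {"commands": "84 31 -379 0 23.4 0;84 31 -379 0 23.4 0;84 31 -379 0 23.4 0;84 31 -379 0 23.4 0;84 31 -379 0 23.4 0;84 31 -379 0 23.4 0;84 31 -379 0 23.4 0;84 31 -379 0 23.4 0", "hand": 0.38}}

```text
t: 1.3
tcp_pos: [0.5298, -0.3597, 0.1994]
eef_rot: [-0.516, -0.483, 0.483, 0.517]
force: [-1.3, 0.3, 0.3]
gripper_width: 0.0326
```

Run:
```python
from h import *
s(); grab("wrist","c1.png")
delta([.529,-.361,.091],tool([0,0,-1],[.07,.997,0]))
```

```text
t 1.30 tcp [ 0.5298 -0.3597  0.1994] F [-1.3  0.3  0.3] w 0.0326 q [-0.28  0.15  0.14 -0.   -1.57 -1.35]
axes x,y,z: [[0.067, 0.998, 0.0], [-0.001, 0.001, -1.0], [-0.998, 0.067, 0.001]]
row: -0 109 -0  -0.1 0.1 0.0   (rows>=1.7)
```

View pics/c1.png

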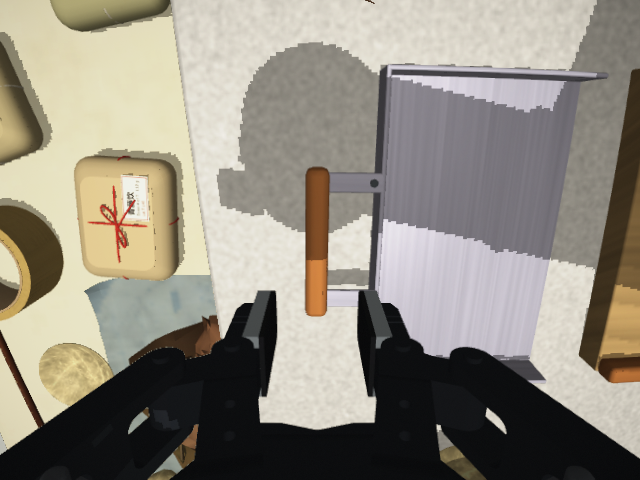

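Run:
```python
from h import *
st=arm.read_state()
print(np.round(atz("wrist",[(317,170),(316,315),(316,243)],.118,st)*1000))
print(np.round(atz("wrist",[(380,80),(372,295)],.108,st)*1000))
print(proj("wrist",[st["tcp_pos"]],st))
```

```text
[[ 482. -359.  118.]
 [ 574. -366.  118.]
 [ 526. -362.  118.]]
[[ 436. -320.  108.]
 [ 567. -329.  108.]]
[[320.48120685 311.30226121]]
```

Emit:
{"name": "send_rows", "arguments": {"commands": "-2 50 0 0 0 0;-2 90 0 0 0 0;-2 108 0 0 0 0;-2 108 0 0 0 0;-2 108 0 0 0 0"}}

```text
t: 1.98
tcp_pos: [0.5295, -0.3636, 0.0949]
eef_rot: [0.518, 0.483, -0.482, -0.516]
force: [-0.3, -0.0, 0.6]
gripper_width: 0.0324
```

Emit:
{"name": "send_rows", "arguments": {"commands": "0 0 0 0 0 0;0 0 0 0 0 0;0 0 0 0 0 0;0 0 0 0 0 0;0 0 0 0 0 0", "hand": 0}}

```text
t: 2.6
tcp_pos: [0.5298, -0.363, 0.0946]
eef_rot: [0.518, 0.483, -0.482, -0.516]
force: [-0.4, 0.6, 6.6]
gripper_width: 0.0126
```

Run:
```python
from h import *
s(); grab("wrist","c2.png")
```

```text
t 2.60 tcp [ 0.5298 -0.363   0.0946] F [-0.4  0.6  6.6] w 0.0126 q [-0.29  0.17 -0.02  0.   -1.37 -1.35]
axes x,y,z: [[0.069, 0.998, -0.001], [0.003, -0.002, -1.0], [-0.998, 0.069, -0.003]]
```

View pics/c2.png

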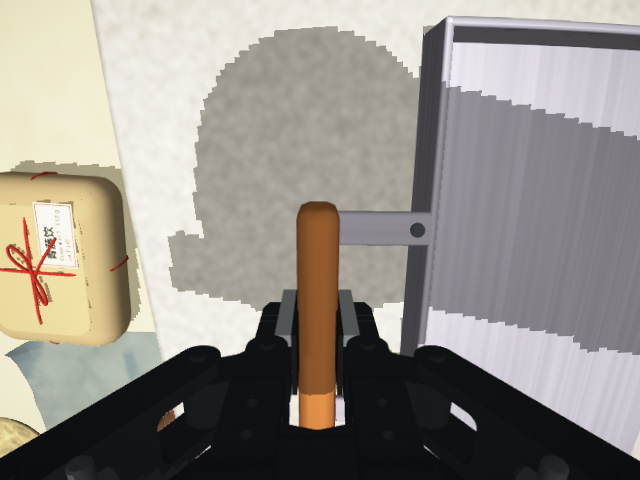

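Emit:
{"name": "send_rows", "arguments": {"commands": "6 0 0 0 -0.3 0;12 0 0 0 -0.6 0;18 0 0 0 -0.9 0;24 0 0 0 -1.2 0;30 0 0 0 -1.4 0;35 0 0 0 -1.4 0;35 0 0 0 -1.4 0"}}

```text
t: 3.52
tcp_pos: [0.532, -0.3288, 0.0948]
eef_rot: [0.513, 0.489, -0.489, -0.51]
force: [0.5, -2.3, 6.8]
gripper_width: 0.0126
```

Run:
```python
from h import *
s(); grab("top","c3.png",(360,170,490,300),4); grab("scene","c4.png",(280,180,480,300),4)
```

```text
t 3.52 tcp [ 0.532  -0.3288  0.0948] F [ 0.5 -2.3  6.8] w 0.0126 q [-0.23  0.13 -0.07  0.   -1.37 -1.38]
axes x,y,z: [[0.045, 0.999, -0.003], [0.003, -0.003, -1.0], [-0.999, 0.045, -0.003]]
```

View pics/c3.png

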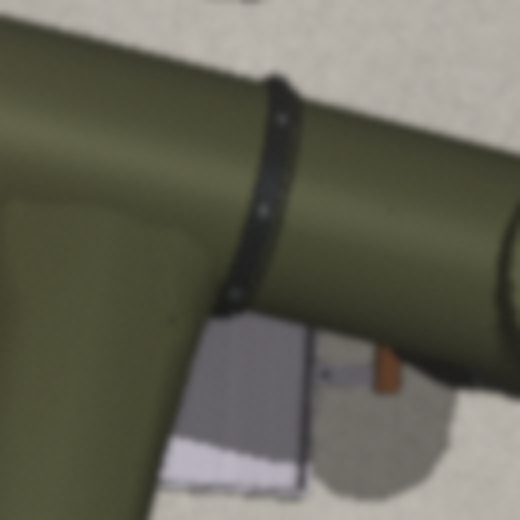

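View pics/c4.png

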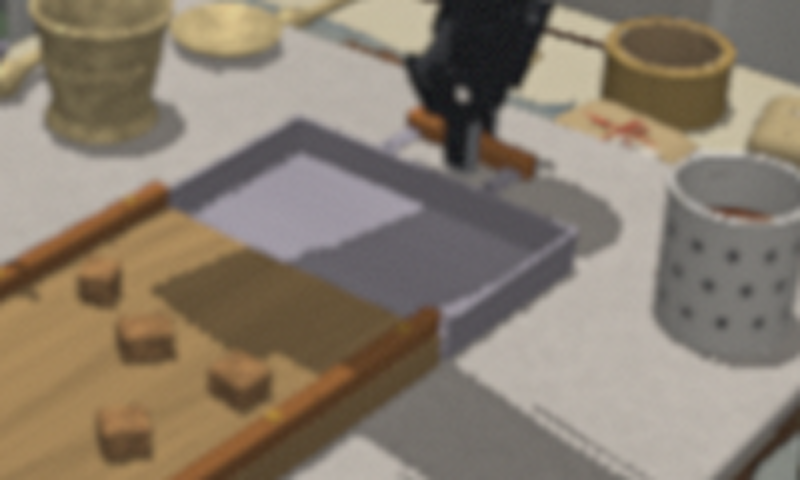

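Emit:
{"name": "send_rows", "arguments": {"commands": "2 0 0 0 0 0;3 0 0 0 0 0;4 0 0 0 0 0;4 0 0 0 0 0"}}

```text
t: 4.12
tcp_pos: [0.5322, -0.3254, 0.0948]
eef_rot: [0.513, 0.488, -0.489, -0.509]
force: [-0.8, -4.5, 6.0]
gripper_width: 0.0129
```

Emit:
{"name": "send_rows", "arguments": {"commands": "1 0 0 0 0 0;2 0 0 0 0 0;2 0 0 0 0 0"}}

```text
t: 4.5
tcp_pos: [0.5323, -0.3234, 0.0948]
eef_rot: [0.513, 0.488, -0.489, -0.509]
force: [-1.0, -4.5, 6.1]
gripper_width: 0.0129
```

Emit:
{"name": "send_rows", "arguments": {"commands": "1 0 0 0 0 0;2 0 0 0 0 0;2 0 0 0 0 0"}}

```text
t: 4.88
tcp_pos: [0.532, -0.3224, 0.0948]
eef_rot: [0.513, 0.488, -0.489, -0.509]
force: [-1.0, -8.9, 4.9]
gripper_width: 0.0129
```

Emit:
{"name": "send_rows", "arguments": {"commands": "0 0 0 0 0 0;0 0 0 0 0 0;0 0 0 0 0 0;0 0 0 0 0 0", "hand": 0.38}}

```text
t: 5.38
tcp_pos: [0.5316, -0.3195, 0.0921]
eef_rot: [-0.511, -0.489, 0.489, 0.511]
force: [0.5, 0.2, 0.2]
gripper_width: 0.0324
```

Emit:
{"name": "send_rows", "arguments": {"commands": "0 -40 0 0 0 0;0 -100 0 0 0 0;0 -160 0 0 0 0;0 -210 0 0 0 0;0 -210 0 0 0 0"}}

```text
t: 6.0
tcp_pos: [0.5325, -0.3205, 0.308]
eef_rot: [0.514, 0.49, -0.487, -0.508]
force: [-0.7, 0.0, -0.4]
gripper_width: 0.0323
```

Run:
```python
from h import *
s(); grab("wrist","c5.png"); grab("scene","c6.png")
# brush grasp: bar centre, dir
b=np.array([.3825,.2585]); a=np.radians(106)
print("above brush"); 
for p in ([.3825,.2585,.30],): 
  for sg in (1,-1):
    delta(p,tool([0,0,-1],[sg*-np.sin(a),sg*np.cos(a),0]))
```

```text
t 6.00 tcp [ 0.5325 -0.3205  0.308 ] F [-0.7  0.  -0.4] w 0.0323 q [-0.22  0.11  0.3   0.   -1.75 -1.4 ]
axes x,y,z: [[0.045, 0.999, -0.003], [0.008, -0.003, -1.0], [-0.999, 0.045, -0.008]]
above brush
row: 571 2 175  0.1 -108.6 -0.0   (rows>=10.1)
row: 571 2 175  0.0 71.4 0.1   (rows>=9.6)
```

View pics/c5.png

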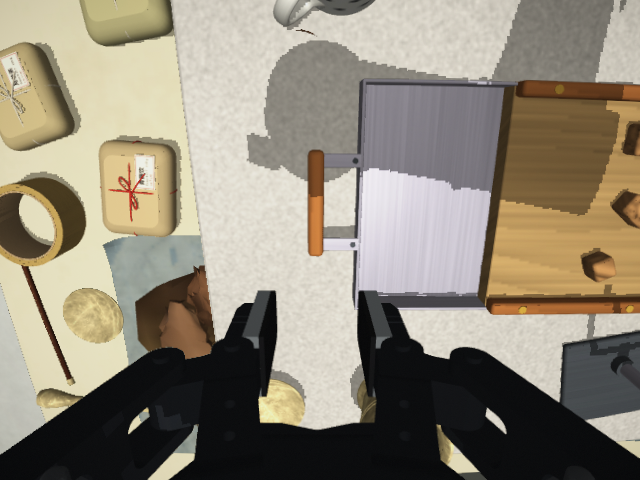

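View pics/c6.png

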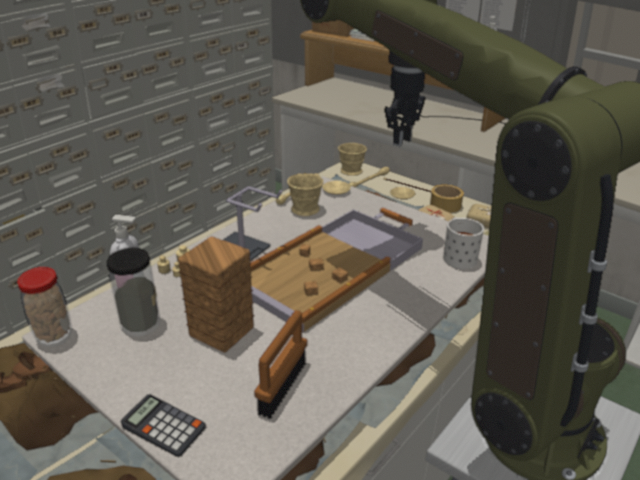

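The pan is now flush with the board's end (scene view: the walls line up with the rails), so I'll go to the brush.

Emit:
{"name": "send_rows", "arguments": {"commands": "571 2 175 0 -108.6 0;571 2 175 0 -108.6 0;571 2 175 0 -108.6 0;571 2 175 0 -108.6 0;571 2 175 0 -108.6 0;571 2 175 0 -108.6 0;571 2 175 0 -108.6 0;571 2 175 0 -108.6 0"}}

```text
t: 7.1
tcp_pos: [0.4055, 0.1661, 0.2991]
eef_rot: [-0.038, -0.706, 0.706, 0.039]
force: [2.1, -0.4, -0.5]
gripper_width: 0.0322
```

Run:
```python
from h import *
s(); a=np.radians(106)
delta([.3825,.2585,.26],tool([0,0,-1],[-np.sin(a),np.cos(a),0]))
```

```text
t 7.10 tcp [0.4055 0.1661 0.2991] F [ 2.1 -0.4 -0.5] w 0.0322 q [ 0.85 -0.37 -0.15 -0.   -1.79 -0.96]
axes x,y,z: [[-0.994, 0.109, 0.001], [-0.002, -0.001, -1.0], [-0.109, -0.994, 0.001]]
row: 33 39 -89  -0.0 -22.3 0.1   (rows>=2.1)
```

Emit:
{"name": "send_rows", "arguments": {"commands": "0 0 0 0 0 0;0 0 0 0 0 0"}}

```text
t: 7.35
tcp_pos: [0.4066, 0.1644, 0.2995]
eef_rot: [-0.04, -0.705, 0.706, 0.041]
force: [0.2, -0.2, -0.7]
gripper_width: 0.0327
```

Run:
```python
from h import *
s(); a=np.radians(106)
delta([.3825,.2585,.26],tool([0,0,-1],[-np.sin(a),np.cos(a),0]))
```

```text
t 7.35 tcp [0.4066 0.1644 0.2995] F [ 0.2 -0.2 -0.7] w 0.0327 q [ 0.85 -0.37 -0.15 -0.   -1.79 -0.96]
axes x,y,z: [[-0.993, 0.115, 0.001], [-0.001, -0.001, -1.0], [-0.115, -0.993, 0.002]]
row: 35 39 -91  -0.1 -22.6 0.1   (rows>=2.1)
```

Emit:
{"name": "send_rows", "arguments": {"commands": "35 20 -91 0 -22.6 0;35 20 -91 0 -22.6 0;35 20 -91 0 -22.6 0;35 20 -91 0 -22.6 0;35 20 -91 0 -22.6 0"}}

```text
t: 7.98
tcp_pos: [0.3833, 0.2577, 0.2811]
eef_rot: [-0.097, 0.701, -0.7, 0.097]
force: [-0.6, -0.4, 0.7]
gripper_width: 0.0325
```

Run:
```python
from h import *
s(); grab("wrist","d1.png")
```

```text
t 7.97 tcp [0.3833 0.2577 0.2811] F [-0.6 -0.4  0.7] w 0.0325 q [ 1.03 -0.32 -0.15  0.   -1.74 -0.76]
axes x,y,z: [[-0.962, -0.272, -0.001], [0.001, 0.001, -1.0], [0.272, -0.962, -0.0]]
```

View pics/d1.png

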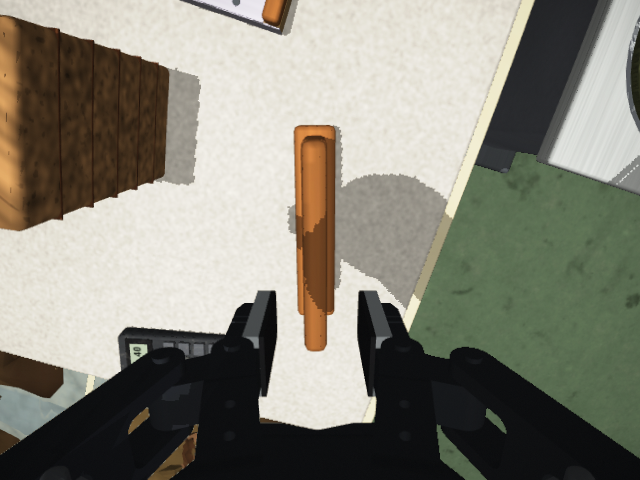

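Run:
```python
from h import *
st=arm.read_state()
p=atz("wrist",[(314,136),(315,351)],.202,st); print(np.round(p*1000),np.linalg.norm(p[0]-p[1])); d=p[1]-p[0];m=p.mean(0);print(m,np.degrees(np.arctan2(d[1],d[0])))
a=np.arctan2(d[1],d[0])
delta([m[0],m[1],.172],tool([0,0,-1],[-np.sin(a),np.cos(a),0]))
```

```text
[[402. 194. 202.]
 [365. 324. 202.]] 0.13524608884701664
[0.38338343 0.25924592 0.202     ] 105.94975266874869
row: -0 109 -1  0.0 -0.2 -0.0   (rows>=1.7)
```

Emit:
{"name": "send_rows", "arguments": {"commands": "0 40 -1 0 0 0;0 80 -1 0 0 0;0 100 -1 0 0 0;0 108 -1 0 0 0;0 108 -1 0 0 0;0 108 -1 0 0 0"}}

```text
t: 8.78
tcp_pos: [0.3828, 0.2602, 0.1742]
eef_rot: [-0.097, 0.701, -0.7, 0.099]
force: [-0.7, 0.5, 0.5]
gripper_width: 0.0326
```

Emit:
{"name": "send_rows", "arguments": {"commands": "0 0 0 0 0 0;0 0 0 0 0 0;0 0 0 0 0 0;0 0 0 0 0 0;0 0 0 0 0 0", "hand": 0}}

```text
t: 9.4
tcp_pos: [0.3828, 0.2602, 0.1737]
eef_rot: [-0.098, 0.701, -0.7, 0.099]
force: [1.0, 1.5, 5.7]
gripper_width: 0.0139
```

Emit:
{"name": "send_rows", "arguments": {"commands": "0 -10 0 0 0 0;0 -25 0 0 0 0;0 -50 0 0 0 0;0 -50 0 0 0 0"}}

```text
t: 9.9
tcp_pos: [0.3829, 0.2603, 0.225]
eef_rot: [-0.097, 0.701, -0.699, 0.099]
force: [-0.6, 0.5, -1.3]
gripper_width: 0.0141
```

Run:
```python
from h import *
s(); grab("scene","d2.png",(200,200,400,420),2.7); grab("wrist","d3.png")
```

```text
t 9.90 tcp [0.3829 0.2603 0.225 ] F [-0.6  0.5 -1.3] w 0.0141 q [ 1.04 -0.34 -0.26  0.   -1.64 -0.76]
axes x,y,z: [[-0.962, -0.275, -0.003], [0.002, 0.003, -1.0], [0.275, -0.962, -0.002]]
```

View pics/d2.png

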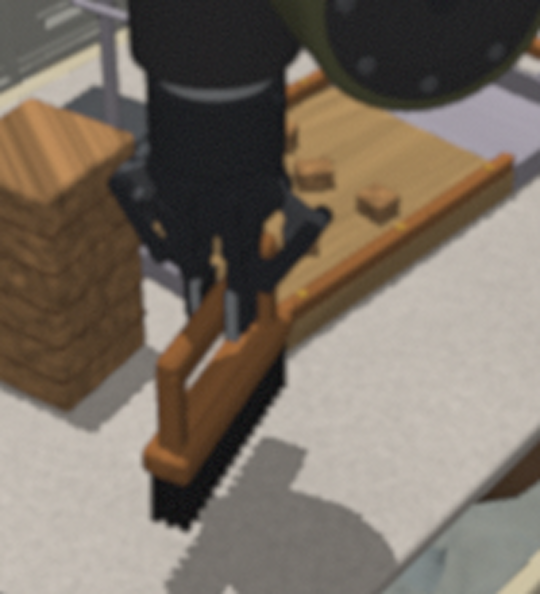

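View pics/d3.png

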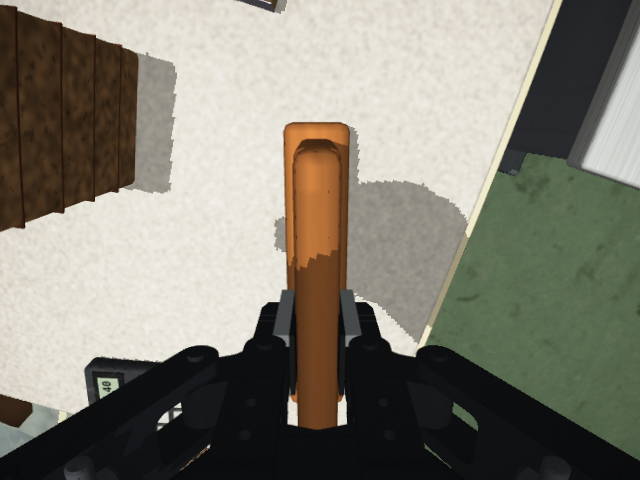

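Brush is held; its tips are 94 mm below the TCP. I'll carry it clear of the cake to the board's fence end and turn it across the board.

```bash
cat >> h.py <<'E'
BO=np.array([.545,-.0175,.08]);BY=np.array([.0467,.9989,0]);BX=np.array([.9989,-.0467,0])
def bd(x,y,z): return BO+BX*x/1000+BY*y/1000+np.array([0,0,z/1000])   # mm in board frame
SW=tool([0,0,-1],BY)
E
python3 - <<'E'
from h import *
delta([.40,.05,.24],SW)
delta([.40,.05,.24],tool([0,0,-1],[-.5,.87,0]))
E
```

```text
row: 40 -18 207  -0.0 108.6 0.1   (rows>=10.2)
row: 40 -18 207  -0.0 76.1 0.1   (rows>=7.1)
```

Emit:
{"name": "send_rows", "arguments": {"commands": "40 -18 207 0 108.6 0;40 -18 207 0 108.6 0;40 -18 207 0 108.6 0;40 -18 207 0 108.6 0;40 -18 207 0 108.6 0;40 -18 207 0 108.6 0;40 -18 207 0 108.6 0;40 -18 207 0 108.6 0"}}

```text
t: 11.0
tcp_pos: [0.4003, 0.0497, 0.2394]
eef_rot: [-0.407, -0.577, 0.579, 0.408]
force: [-0.6, 0.2, -1.6]
gripper_width: 0.0138
```

Emit:
{"name": "send_rows", "arguments": {"commands": "0 0 0 0 10 0;0 0 0 0 20 0;0 0 0 0 20 0;0 0 0 0 20 0"}}

```text
t: 11.5
tcp_pos: [0.4006, 0.0497, 0.2401]
eef_rot: [-0.499, -0.501, 0.501, 0.499]
force: [-0.2, 0.6, -2.7]
gripper_width: 0.0139
```

Run:
```python
from h import *
s()
delta(bd(15,103,170),SW)
```

```text
t 11.50 tcp [0.4006 0.0497 0.2401] F [-0.2  0.6 -2.7] w 0.0139 q [ 0.63 -0.5  -0.35 -0.   -1.72 -2.2 ]
axes x,y,z: [[-0.004, 1.0, -0.0], [-0.001, -0.0, -1.0], [-1.0, -0.004, 0.001]]
row: 34 -10 -164  -0.1 2.9 -0.0   (rows>=2.7)
```

Emit:
{"name": "send_rows", "arguments": {"commands": "34 -10 -164 0 2.9 0;34 -10 -164 0 2.9 0;34 -10 -164 0 2.9 0;34 -10 -164 0 2.9 0;34 -10 -164 0 2.9 0"}}

```text
t: 12.12
tcp_pos: [0.5646, 0.0837, 0.2501]
eef_rot: [-0.512, -0.487, 0.488, 0.512]
force: [0.2, 0.5, -0.4]
gripper_width: 0.0141
```

Run:
```python
from h import *
s(); grab("wrist","e1.png"); grab("scene","e2.png",(160,160,420,340),3)
delta(bd(15,103,119),SW)
```

```text
t 12.12 tcp [0.5646 0.0837 0.2501] F [ 0.2  0.5 -0.4] w 0.0141 q [ 0.5  -0.03  0.05 -0.   -1.65 -2.12]
axes x,y,z: [[0.049, 0.999, -0.001], [-0.001, -0.001, -1.0], [-0.999, 0.049, 0.001]]
row: 1 52 -0  0.1 -0.1 0.0   (rows>=0.8)
```

View pics/e1.png

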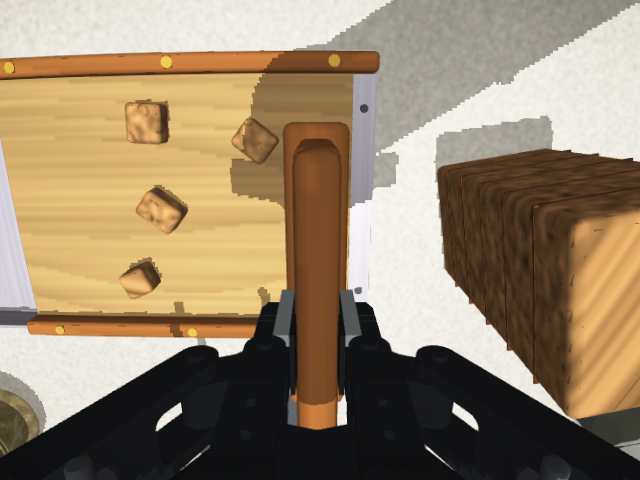

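View pics/e2.png

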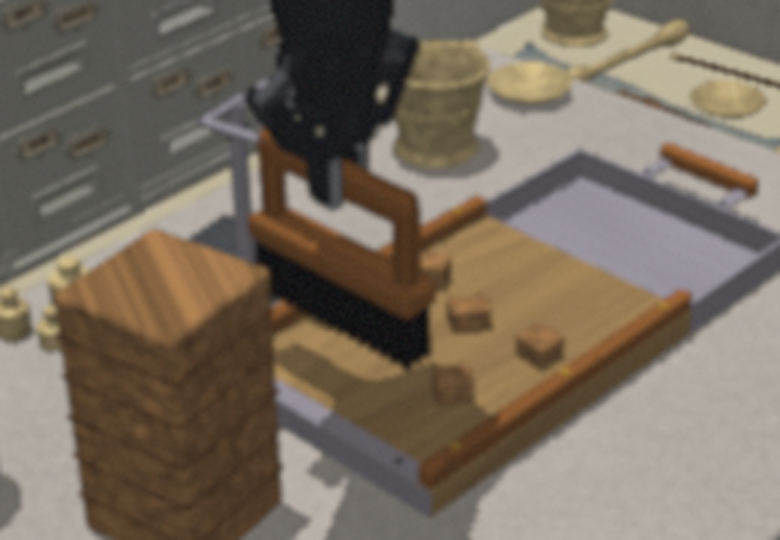

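Run:
```python
from h import *
st=arm.read_state()
for px in [(166,70),(30,78),(182,318),(40,318)]:
    q=atz("wrist",[px],.118,st)[0]-BO; print(px,np.round(q@BX*1000),np.round(q@BY*1000))
for px in [(147,122),(255,141),(161,210),(140,280)]:
    q=atz("wrist",[px],.115,st)[0]-BO; print(px,np.round(q@BX*1000),np.round(q@BY*1000))
```

```text
(166, 70) -92.0 1.0
(30, 78) -90.0 -95.0
(182, 318) 90.0 -6.0
(40, 318) 91.0 -124.0
(147, 122) -59.0 -17.0
(255, 141) -45.0 58.0
(161, 210) 3.0 -14.0
(140, 280) 59.0 -37.0
```

Emit:
{"name": "send_rows", "arguments": {"commands": "1 25 0 0 0 0;1 45 0 0 0 0;1 50 0 0 0 0;1 50 0 0 0 0"}}

```text
t: 12.72
tcp_pos: [0.5647, 0.0847, 0.201]
eef_rot: [0.513, 0.487, -0.487, -0.512]
force: [-0.3, 0.5, -1.2]
gripper_width: 0.0138
```

Emit:
{"name": "send_rows", "arguments": {"commands": "-15 0 0 0 0 0;-30 0 0 0 0 0;-45 0 0 0 0 0;-60 0 0 0 0 0;-75 0 0 0 0 0;-90 0 0 0 0 0;-105 0 0 0 0 0;-120 0 0 0 0 0"}}

```text
t: 13.72
tcp_pos: [0.5587, -0.036, 0.2006]
eef_rot: [-0.512, -0.487, 0.487, 0.512]
force: [0.0, 0.3, -1.1]
gripper_width: 0.0138
```

Run:
```python
from h import *
s(); grab("wrist","e3.png")
q=arm.read_state()["tcp_pos"]-BO; print(q@BX,q@BY)
delta(bd(15,-150,119),SW)
```

```text
t 13.72 tcp [ 0.5587 -0.036   0.2006] F [ 0.   0.3 -1.1] w 0.0138 q [ 0.29 -0.07 -0.08 -0.   -1.56 -1.92]
axes x,y,z: [[0.05, 0.999, 0.0], [-0.0, 0.0, -1.0], [-0.999, 0.05, 0.0]]
0.01446416750768387 -0.019254296958212576
row: -131 2 -1  -0.0 -0.3 -0.0   (rows>=2.1)
```

View pics/e3.png

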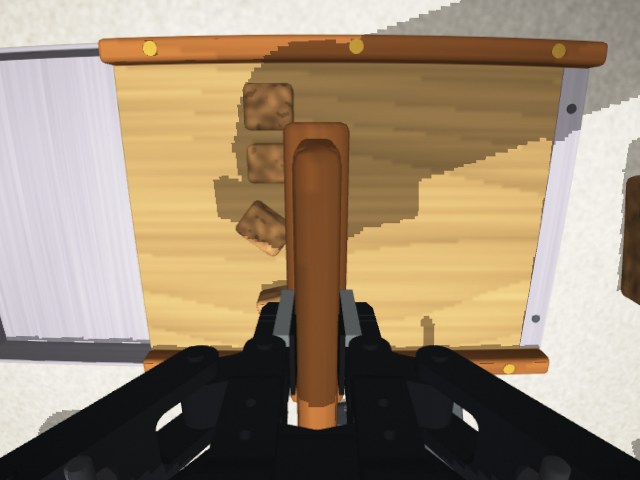

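Emit:
{"name": "send_rows", "arguments": {"commands": "5 0 6 0 0 0;0 0 12 0 0 0;-15 2 12 0 0 0;-30 2 12 0 0 0;-45 2 12 0 0 0;-60 2 12 0 0 0;-75 2 12 0 0 0;-90 2 12 0 0 0"}}

```text
t: 14.78
tcp_pos: [0.5422, -0.1254, 0.1985]
eef_rot: [-0.512, -0.487, 0.487, 0.513]
force: [0.5, 0.9, -1.4]
gripper_width: 0.0137
```

Run:
```python
from h import *
s(); grab("wrist","e4.png")
q=arm.read_state()["tcp_pos"]-BO; print(q@BX,q@BY)
```

```text
t 14.78 tcp [ 0.5422 -0.1254  0.1985] F [ 0.5  0.9 -1.4] w 0.0137 q [ 0.13 -0.08 -0.09 -0.   -1.56 -1.75]
axes x,y,z: [[0.051, 0.999, 0.0], [-0.0, 0.0, -1.0], [-0.999, 0.051, 0.0]]
0.0020929382562041806 -0.10926459659892333
```

View pics/e4.png

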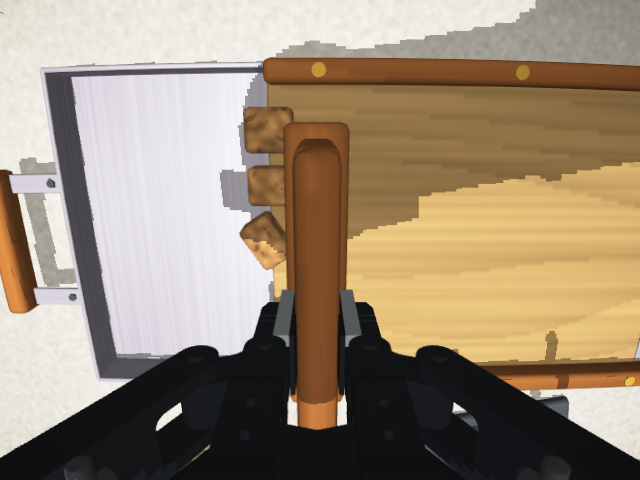

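Emit:
{"name": "send_rows", "arguments": {"commands": "-12 0 0 0 0 0;-22 0 0 0 0 0;-32 0 0 0 0 0;-42 0 0 0 0 0;-50 0 0 0 0 0;-50 0 0 0 0 0"}}

```text
t: 15.58
tcp_pos: [0.5397, -0.1747, 0.1985]
eef_rot: [-0.513, -0.487, 0.487, 0.513]
force: [0.4, 0.5, -1.2]
gripper_width: 0.0141
```

Run:
```python
from h import *
s(); grab("wrist","e5.png")
q=arm.read_state()["tcp_pos"]-BO; print(q@BX,q@BY)
```

```text
t 15.57 tcp [ 0.5397 -0.1747  0.1985] F [ 0.4  0.5 -1.2] w 0.0141 q [ 0.04 -0.05 -0.06 -0.   -1.56 -1.66]
axes x,y,z: [[0.051, 0.999, 0.0], [-0.0, 0.0, -1.0], [-0.999, 0.051, 0.0]]
0.002017695179918776 -0.15701174093365777
```

View pics/e5.png

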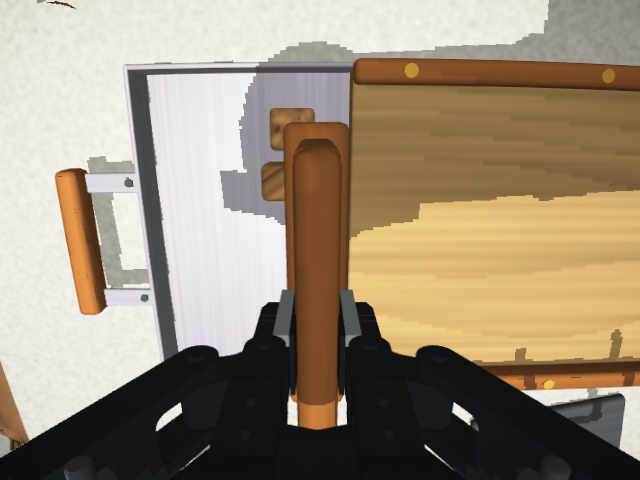

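Emit:
{"name": "send_rows", "arguments": {"commands": "-10 0 0 0 0 0;-18 0 0 0 0 0;-18 -20 0 0 0 0;-18 -60 0 0 0 0;40 -80 0 0 0 0;100 -90 0 0 0 0;100 -90 0 0 0 0"}}

```text
t: 16.5
tcp_pos: [0.5454, -0.0711, 0.2914]
eef_rot: [0.512, 0.49, -0.487, -0.511]
force: [0.0, -1.0, -1.7]
gripper_width: 0.0137
```

Run:
```python
from h import *
s(); grab("wrist","e6.png");grab("scene","e7.png",(240,160,480,340),3)
```

```text
t 16.50 tcp [ 0.5454 -0.0711  0.2914] F [ 0.  -1.  -1.7] w 0.0137 q [ 0.24 -0.08  0.08 -0.   -1.72 -1.85]
axes x,y,z: [[0.046, 0.999, 0.001], [0.004, 0.001, -1.0], [-0.999, 0.046, -0.004]]
```

View pics/e6.png

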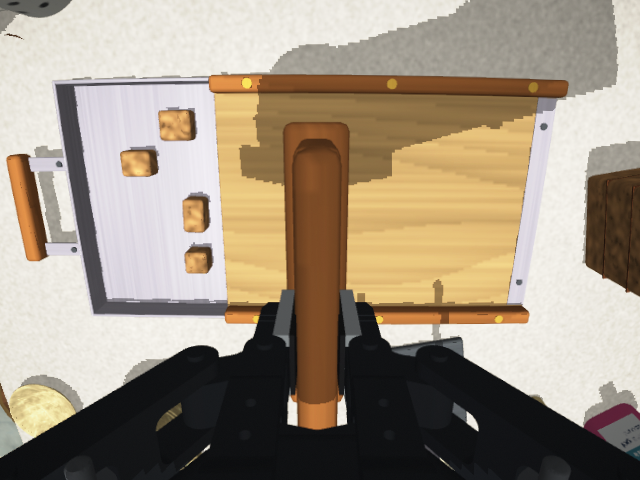

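View pics/e7.png

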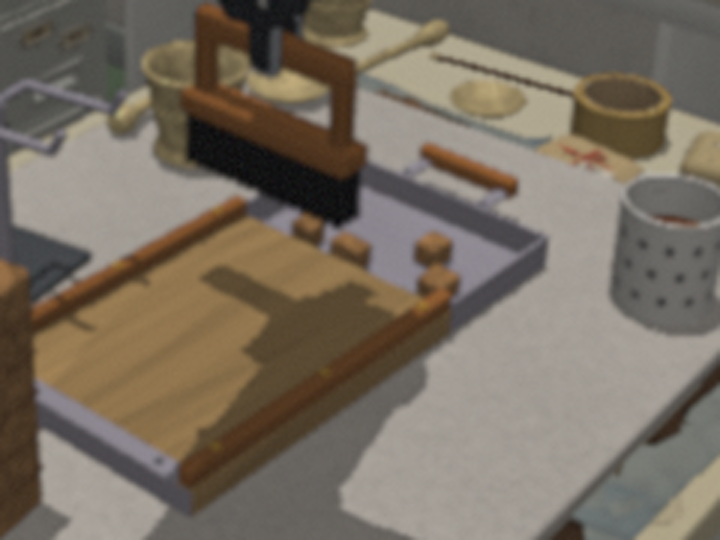

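```bash
cat >> h.py <<'E'
HX=np.array([.9914,.1305,0]);HY=np.array([-.1305,.9914,0]);SEAT=np.array([.695,.004,.24])
HG=tool([0,0,-1],-HX)
E
python3 - <<'E'
from h import *
delta([.545,-.015,.30],HG)
E
```

```text
row: 59 -10 3  0.1 -100.3 -0.1   (rows>=9.4)
```

Emit:
{"name": "send_rows", "arguments": {"commands": "30 -10 23 0 -10 0;59 -10 23 0 -100 0;59 -10 23 0 -100 0;59 -10 23 0 -100 0;59 -10 23 0 -100 0;59 -10 23 0 -100 0;59 -10 23 0 -100 0;59 -10 23 0 -100 0"}}

```text
t: 17.6
tcp_pos: [0.5248, -0.0158, 0.299]
eef_rot: [-0.046, -0.705, 0.706, 0.046]
force: [0.2, 0.3, -1.1]
gripper_width: 0.014
```

Emit:
{"name": "send_rows", "arguments": {"commands": "0 0 0 0 -10 0;0 0 0 0 -16 0;0 0 0 0 -16 0;0 0 0 0 -16 0"}}

```text
t: 18.1
tcp_pos: [0.5248, -0.015, 0.2987]
eef_rot: [0.05, -0.705, 0.705, -0.05]
force: [-0.3, -0.6, 0.1]
gripper_width: 0.0141
```

Run:
```python
from h import *
s();delta(SEAT-HX*.085+[0,0,.02],HG); grab("wrist","f1.png");grab("scene","f2.png",(180,120,400,300),3)
```

```text
t 18.10 tcp [ 0.5248 -0.015   0.2987] F [-0.3 -0.6  0.1] w 0.0141 q [ 0.36 -0.14  0.03  0.   -1.75 -0.21]
axes x,y,z: [[-0.99, -0.141, 0.0], [-0.0, -0.0, -1.0], [0.141, -0.99, 0.0]]
row: -86 39 4  -0.0 0.6 0.0   (rows>=1.5)
```

View pics/f1.png

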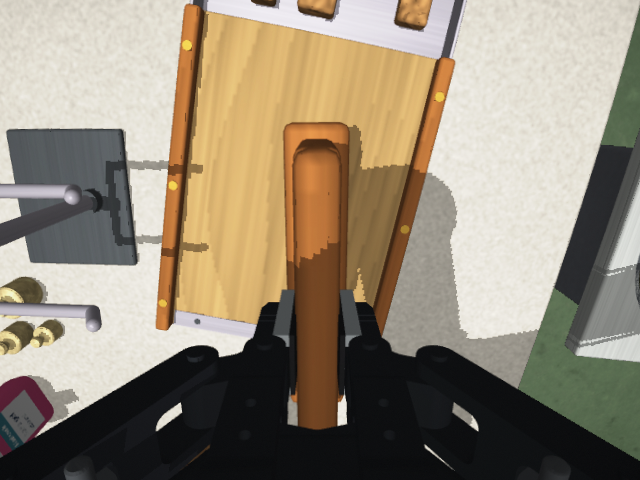

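View pics/f2.png

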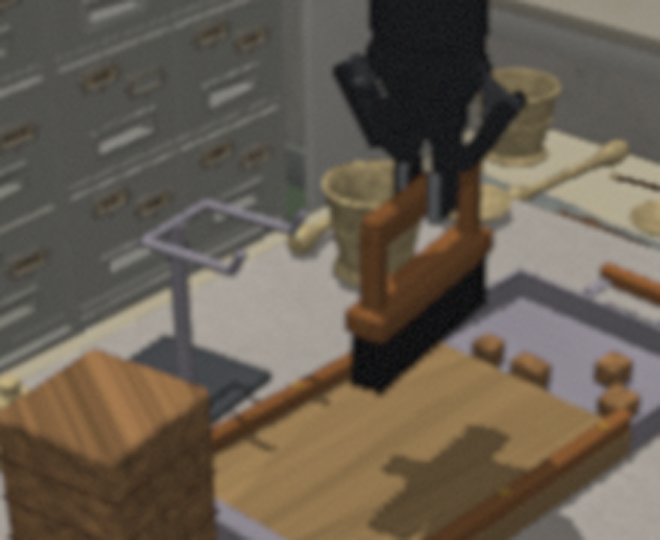

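Run:
```python
from h import *
st=arm.read_state()
p=atz("wrist",[(73,190),(94,313)],.255,st); print(np.round(p*1000,1)); d=p[1]-p[0]; print(np.linalg.norm(d),"hook y angle",np.degrees(np.arctan2(d[1],d[0])))
q=atz("wrist",[(2,190.5),(60,192),(2,309),(80,314)],.24,st);print(np.round(q*1000,1)); 
hy=d/np.linalg.norm(d); hx=np.array([hy[1],-hy[0],0]); print("hx",hx,"seat",p.mean(0)+hx*.049)
```

```text
[[648.4 -40.6 255. ]
 [639.5  25.5 255. ]]
0.06672427637807389 hook y angle 97.65479529898717
[[697.7 -31.1 240. ]
 [664.8 -34.6 240. ]
 [704.8  41.4 240. ]
 [656.4  36.8 240. ]]
hx [0.9910886  0.13320429 0.        ] seat [ 0.69252304 -0.00101144  0.255     ]
```

Emit:
{"name": "send_rows", "arguments": {"commands": "-86 39 4 0 0.6 0;-86 39 4 0 0.6 0;-86 39 4 0 0.6 0;-86 39 4 0 0.6 0"}}

```text
t: 18.7
tcp_pos: [0.6104, -0.0061, 0.2601]
eef_rot: [0.047, -0.705, 0.706, -0.047]
force: [-1.3, 0.2, -0.9]
gripper_width: 0.0138
```

Run:
```python
from h import *
s(); grab("wrist","f3.png");grab("scene","f4.png",(180,120,400,300),3)
delta(SEAT-HX*.012+[0,0,.02],HG)
```

```text
t 18.70 tcp [ 0.6104 -0.0061  0.2601] F [-1.3  0.2 -0.9] w 0.0138 q [ 0.32  0.07  0.17  0.   -1.67 -0.18]
axes x,y,z: [[-0.991, -0.134, -0.0], [0.0, -0.0, -1.0], [0.134, -0.991, 0.0]]
row: -73 1 1  0.0 0.2 -0.1   (rows>=1.2)
```

View pics/f3.png

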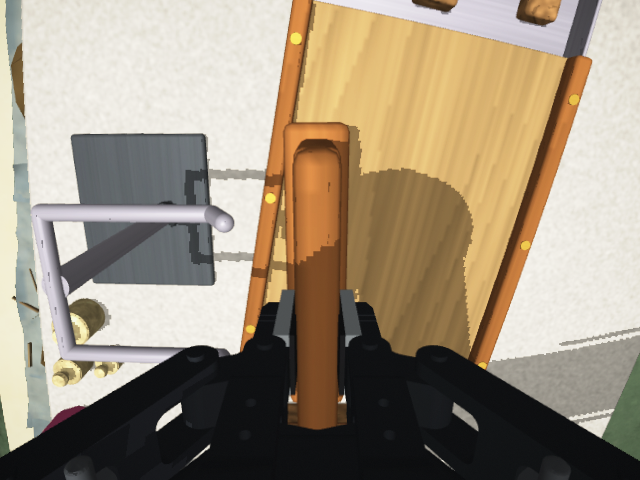

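View pics/f4.png

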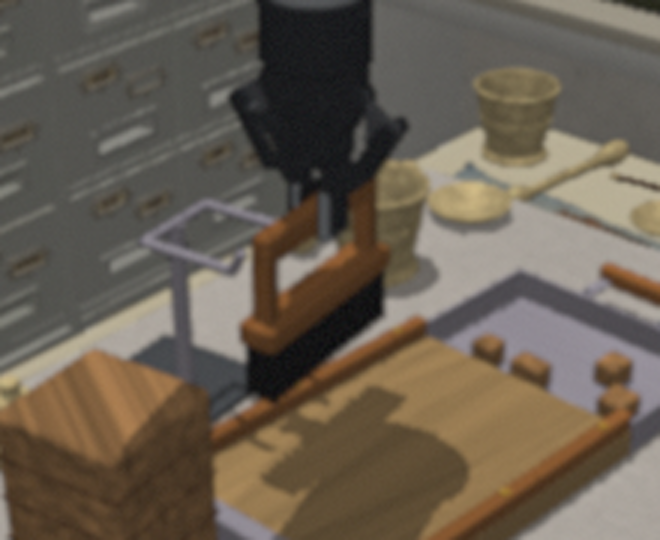

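Run:
```python
from h import *
st=arm.read_state()
p=atz("wrist",[(40,212),(66,354)],.238,st); print(np.round(p*1000,1)); d=p[1]-p[0]; print(np.linalg.norm(d),np.degrees(np.arctan2(d[1],d[0])))
for a in p: print((a-SEAT)@HX,(a-SEAT)@HY)
t=atz("wrist",[(229,223)],.254,st)[0]; print((t-SEAT)@HX,(t-SEAT)@HY)
o,v=None,None
```

```text
[[737.1 -26.2 238. ]
 [729.7  46.4 238. ]]
0.07299744854641883 95.8959910567048
0.037846491070619416 -0.035439206796922945
0.03988823958038633 0.03752618450664132
-0.051043471625738385 -0.034694365097781565
```

Emit:
{"name": "send_rows", "arguments": {"commands": "-15 0 1 0 0 0;-30 0 1 0 0 0;-45 0 1 0 0 0;-60 0 1 0 0 0;-73 0 1 0 0 0;-73 0 1 0 0 0"}}

```text
t: 19.55
tcp_pos: [0.6829, 0.0031, 0.2602]
eef_rot: [-0.047, 0.706, -0.705, 0.048]
force: [0.1, -0.4, -2.1]
gripper_width: 0.0135
```

Run:
```python
from h import *
s(); grab("wrist","f5.png");grab("scene","f6.png",(180,140,340,260),5)
delta(SEAT-HX*.012+[0,0,-.004],HG)
```

```text
t 19.55 tcp [0.6829 0.0031 0.2602] F [ 0.1 -0.4 -2.1] w 0.0135 q [ 0.3   0.27  0.39 -0.   -1.69 -0.16]
axes x,y,z: [[-0.991, -0.134, -0.001], [0.001, 0.0, -1.0], [0.134, -0.991, -0.0]]
row: -0 25 1  0.0 0.2 -0.1   (rows>=0.4)
```

View pics/f5.png

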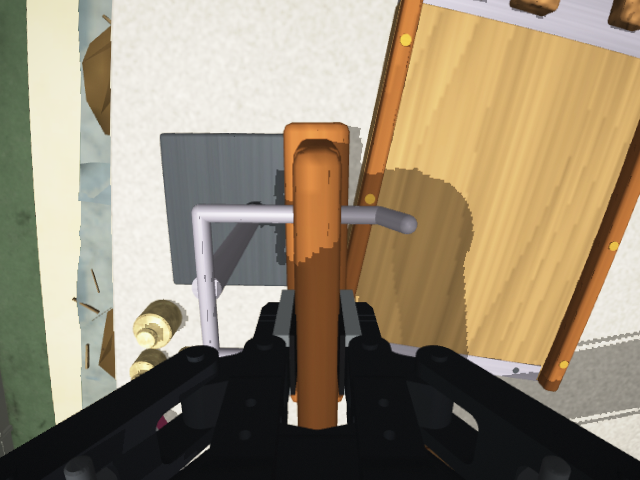

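View pics/f6.png

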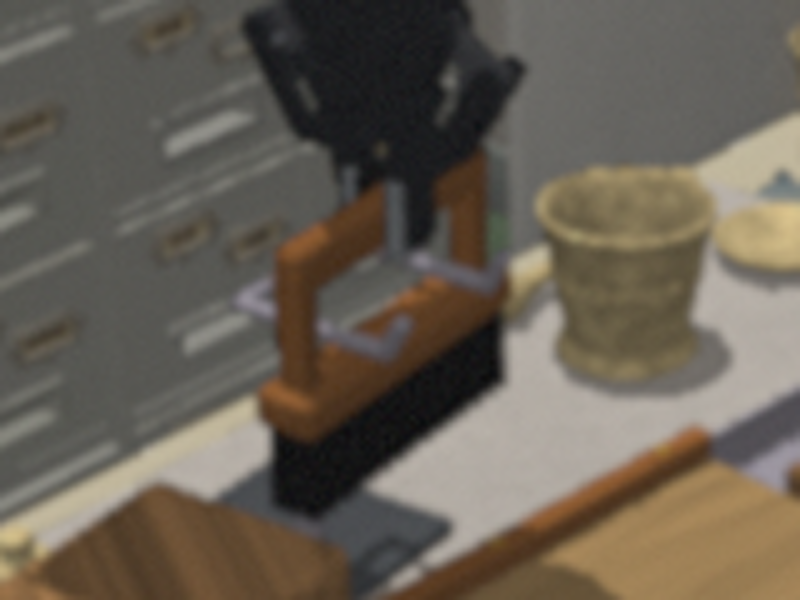

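Both prongs pass through the opening under the grip bar, so I'll lower gently.

Emit:
{"name": "send_rows", "arguments": {"commands": "0 6 0 0 0 0;0 12 0 0 0 0;0 17 0 0 0 0;0 21 0 0 0 0;0 23 0 0 0 0;0 23 0 0 0 0"}}

```text
t: 20.4
tcp_pos: [0.6829, 0.003, 0.2364]
eef_rot: [-0.048, 0.706, -0.705, 0.047]
force: [-0.5, 0.5, -1.2]
gripper_width: 0.0142
```

Emit:
{"name": "send_rows", "arguments": {"commands": "0 1 0 0 0 0;0 2 0 0 0 0;0 2 0 0 0 0"}}

```text
t: 20.78
tcp_pos: [0.6831, 0.003, 0.2357]
eef_rot: [-0.047, 0.706, -0.706, 0.048]
force: [-1.6, 0.7, 2.6]
gripper_width: 0.0142
```

Emit:
{"name": "send_rows", "arguments": {"commands": "0 0 0 0 0 0;0 0 0 0 0 0;0 0 0 0 0 0;0 0 0 0 0 0", "hand": 0.36}}

```text
t: 21.28
tcp_pos: [0.6829, 0.003, 0.2345]
eef_rot: [-0.048, 0.706, -0.705, 0.047]
force: [-0.1, -0.2, 0.2]
gripper_width: 0.031
```

Emit:
{"name": "send_rows", "arguments": {"commands": "0 -10 0 0 0 0;0 -25 0 0 0 0;0 -50 0 0 0 0;0 -90 0 0 0 0;0 -110 0 0 0 0;0 -110 0 0 0 0"}}

```text
t: 22.02
tcp_pos: [0.6834, 0.0028, 0.3479]
eef_rot: [-0.046, 0.706, -0.705, 0.049]
force: [-0.4, -0.1, -0.9]
gripper_width: 0.0307
```

Run:
```python
from h import *
s(); grab("wrist","f7.png");grab("scene","f8.png",(180,140,340,260),5)
```

```text
t 22.02 tcp [0.6834 0.0028 0.3479] F [-0.4 -0.1 -0.9] w 0.0307 q [ 0.3   0.32  0.62  0.   -1.86 -0.16]
axes x,y,z: [[-0.991, -0.134, -0.005], [0.005, 0.001, -1.0], [0.134, -0.991, -0.0]]
```

View pics/f7.png

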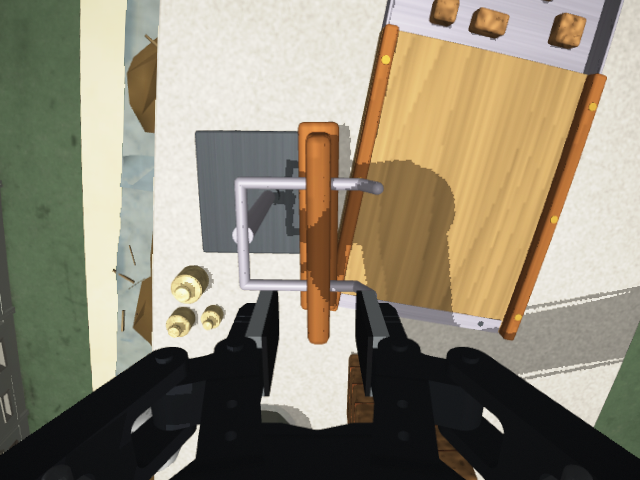

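View pics/f8.png

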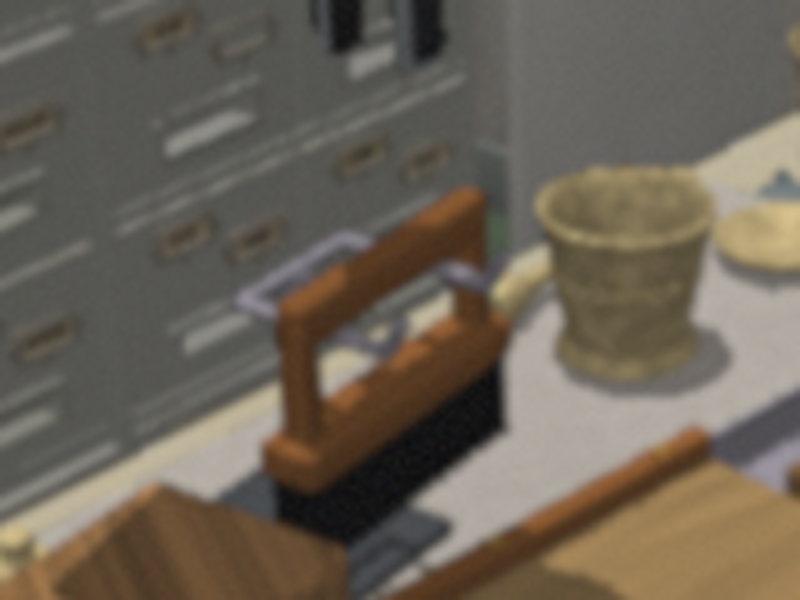

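The brush hangs on both prongs (scene crop; the wrist view shows the bar across them) and all 4 offcuts are in the pan. Next is the cake: I'll take the hand behind it with the camera side away from it.

Run:
```python
from h import *
th=np.radians(30)
delta([.56,.37,.35],tool([0,0,-1],[0,-1,0]))
```

```text
row: 73 -6 -380  0.0 -82.3 -0.0   (rows>=7.7)
```

Emit:
{"name": "send_rows", "arguments": {"commands": "73 -6 -380 0 -82 0;73 -6 -380 0 -82 0;73 -6 -380 0 -82 0;73 -6 -380 0 -82 0;73 -6 -380 0 -82 0;73 -6 -380 0 -82 0;73 -6 -380 0 -82 0;73 -6 -380 0 -82 0", "hand": 0.45}}

```text
t: 23.12
tcp_pos: [0.5585, 0.3714, 0.3485]
eef_rot: [0.502, -0.5, 0.499, -0.499]
force: [0.5, -0.0, -0.3]
gripper_width: 0.0386
```

Emit:
{"name": "send_rows", "arguments": {"commands": "0 0 0 0 -85 0;0 0 0 0 -85 0;0 0 0 0 -85 0;0 0 0 0 -85 0;0 0 0 0 -85 0;0 0 0 0 -85 0;0 0 0 0 -85 0;0 0 0 0 -85 0"}}

```text
t: 24.12
tcp_pos: [0.5594, 0.3697, 0.3491]
eef_rot: [0.707, -0.031, 0.03, -0.706]
force: [-0.2, -0.5, 0.5]
gripper_width: 0.0383
```

Run:
```python
from h import *
s(); grab("wrist","g1.png"); grab("top","g2.png")
th=np.radians(30)
T30=tool([-.0467*np.sin(th),-.9989*np.sin(th),-np.cos(th)],BX)
delta([.56,.37,.30],T30)
```

```text
t 24.12 tcp [0.5594 0.3697 0.3491] F [-0.2 -0.5  0.5] w 0.0383 q [ 0.88  0.29  0.58 -0.   -1.87  2.17]
axes x,y,z: [[0.996, -0.086, -0.002], [-0.002, -0.002, -1.0], [0.086, 0.996, -0.002]]
row: 1 49 0  -29.9 -2.5 -0.8   (rows>=2.8)
```

View pics/g1.png

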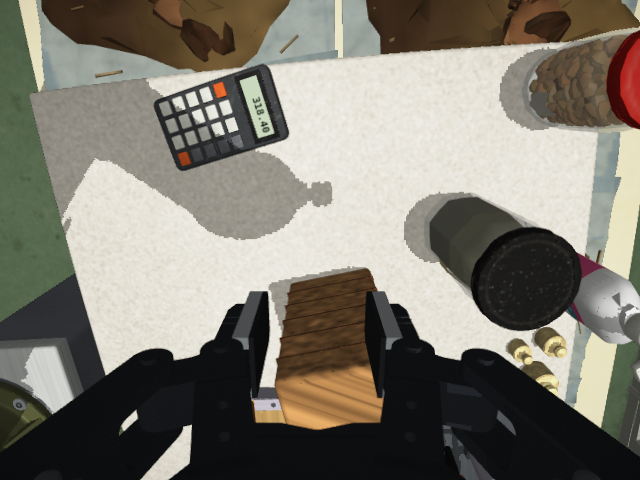

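View pics/g2.png

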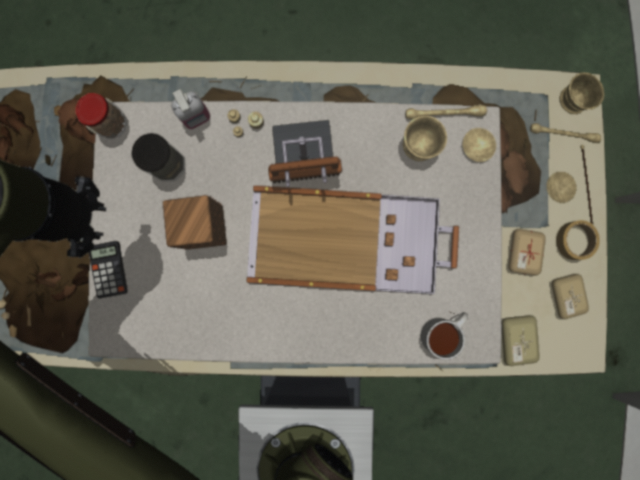

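Run:
```python
from h import *
print(np.round(atz("top",[(154,155),(154,176),(175,155)],.234)*1000))
st=arm.read_state()
# cake bottom edge in wrist image (near +y face foot): 
print(np.round(atz("wrist",[(287,283),(366,269)],.08,st)*1000))
# cake top corners (far)
print(np.round(atz("wrist",[(276,376),(384,376)],.26,st)*1000))
```

```text
[[701. 306. 234.]
 [658. 304. 234.]
 [701. 263. 234.]]
[[515. 267.  80.]
 [605. 276.  80.]]
[[522. 274. 260.]
 [597. 267. 260.]]
```

Emit:
{"name": "send_rows", "arguments": {"commands": "5 49 0 -10 -0.8 -0.3;5 49 0 -20 -1.7 -0.5;5 49 0 -29.9 -2.5 -0.8;5 49 0 -29.9 -2.5 -0.8;5 49 0 -29.9 -2.5 -0.8"}}

```text
t: 24.85
tcp_pos: [0.5647, 0.3694, 0.3012]
eef_rot: [0.865, -0.02, 0.014, -0.501]
force: [0.7, -1.0, 1.1]
gripper_width: 0.0383
```

```bash
cat >> h.py <<'E'
def TT(deg):
    th=np.radians(deg); return tool([-.0467*np.sin(th),-.9989*np.sin(th),-np.cos(th)],BX)
E
python3 - <<'E'
from h import *
s(); delta([.568,.355,.115],TT(30)); delta([.568,.30,.115],TT(30))
E
```

```text
t 24.85 tcp [0.5647 0.3694 0.3012] F [ 0.7 -1.   1.1] w 0.0383 q [ 1.    0.59  0.7   0.3  -2.12  2.19]
axes x,y,z: [[0.999, -0.049, 0.003], [-0.022, -0.498, -0.867], [0.044, 0.866, -0.499]]
row: 3 168 81  -0.1 -0.2 0.1   (rows>=3.0)
row: 6 196 33  -0.1 -0.2 0.1   (rows>=3.2)
```

Emit:
{"name": "send_rows", "arguments": {"commands": "3 50 24 0 0 0;3 100 48 0 0 0;3 150 72 0 0 0;3 168 81 0 0 0;3 168 81 0 0 0;3 168 81 0 0 0"}}

```text
t: 25.6
tcp_pos: [0.5685, 0.3565, 0.1194]
eef_rot: [0.864, -0.019, 0.015, -0.502]
force: [0.4, 0.8, 0.2]
gripper_width: 0.0385
```

Run:
```python
from h import *
s(); grab("wrist","g3.png"); grab("scene","g4.png",(60,160,380,400),2.5)
delta([.565,.29,.115],TT(30))
```

```text
t 25.60 tcp [0.5685 0.3565 0.1194] F [0.4 0.8 0.2] w 0.0385 q [ 0.99  0.55  0.32  0.27 -1.79  2.1 ]
axes x,y,z: [[0.999, -0.047, 0.006], [-0.018, -0.495, -0.869], [0.044, 0.868, -0.495]]
row: -0 36 -56  -0.3 -0.2 0.3   (rows>=1.1)
```

View pics/g3.png

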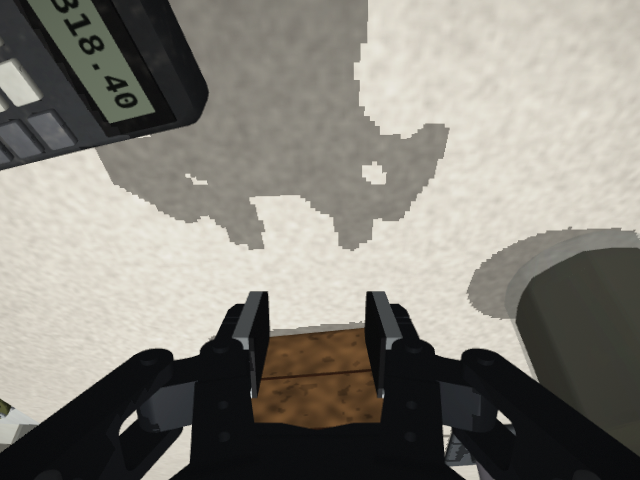

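View pics/g4.png

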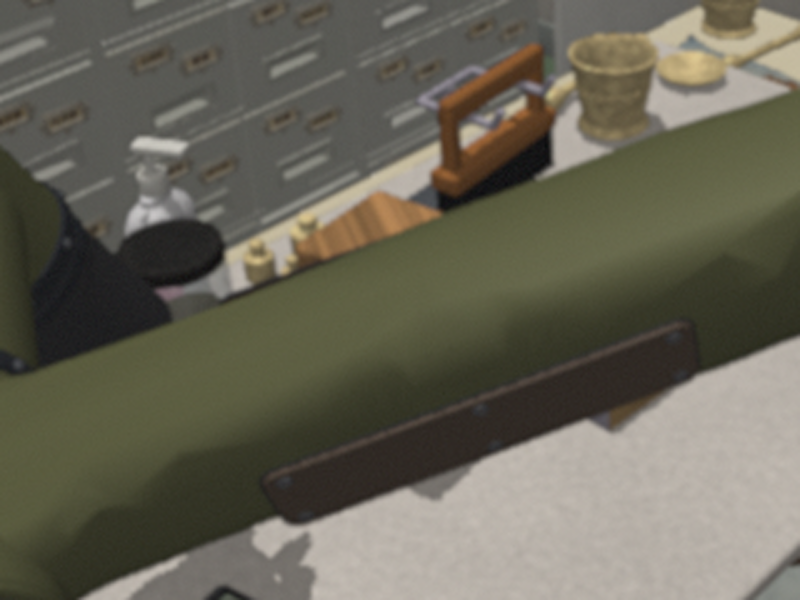

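Emit:
{"name": "send_rows", "arguments": {"commands": "0 10 -14 0 0 0;0 18 -28 0 0 0;0 28 -40 0 0 0;0 32 -48 0 0 0;0 32 -48 0 0 0"}}

```text
t: 26.32
tcp_pos: [0.5649, 0.2981, 0.1129]
eef_rot: [0.865, -0.02, 0.013, -0.501]
force: [-0.7, 0.1, -0.2]
gripper_width: 0.0385
```

Emit:
{"name": "send_rows", "arguments": {"commands": "0 2 -3.5 0 0 0;0 4 -7 0 0 0;0 6 -10.5 0 0 0;0 8 -14 0 0 0;0 10 -17.5 0 0 0;0 10 -17.5 0 0 0"}}

```text
t: 27.08
tcp_pos: [0.5642, 0.2794, 0.1118]
eef_rot: [0.865, -0.019, 0.013, -0.502]
force: [2.3, 5.1, -0.9]
gripper_width: 0.0381
```

Emit:
{"name": "send_rows", "arguments": {"commands": "0 2 -3.5 0 0 0;0 4 -7 0 0 0;0 6 -10.5 0 0 0;0 8 -14 0 0 0;0 10 -17.5 0 0 0;0 12 -21 0 0 0;0 14 -24.5 0 0 0;0 16 -28 0 0 0"}}

```text
t: 28.08
tcp_pos: [0.5628, 0.2476, 0.1118]
eef_rot: [0.864, -0.018, 0.013, -0.502]
force: [2.0, 6.5, -1.0]
gripper_width: 0.0382
```

Run:
```python
from h import *
s(); grab("wrist","g5.png"); grab("top","g6.png",(140,150,300,270),5)
```

```text
t 28.07 tcp [0.5628 0.2476 0.1118] F [ 2.   6.5 -1. ] w 0.0382 q [ 0.9   0.36  0.04  0.3  -1.68  2.16]
axes x,y,z: [[0.999, -0.045, 0.004], [-0.019, -0.495, -0.869], [0.041, 0.868, -0.495]]
```

View pics/g6.png

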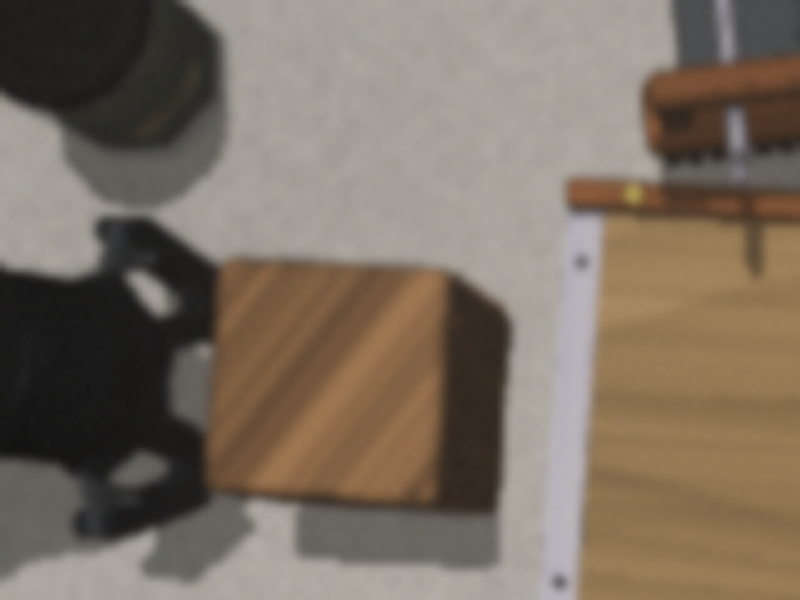

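Emit:
{"name": "send_rows", "arguments": {"commands": "0 2 -3.5 0 0 0;0 4 -7 0 0 0;0 6 -10.5 0 0 0;0 8 -14 0 0 0;0 9 -16 0 0 0;0 9 -16 0 0 0"}}

```text
t: 28.92
tcp_pos: [0.5615, 0.2289, 0.1119]
eef_rot: [0.865, -0.019, 0.013, -0.502]
force: [0.8, 5.2, -1.8]
gripper_width: 0.0386
```

Emit:
{"name": "send_rows", "arguments": {"commands": "0 1 -1.7 0 0 0;0 2 -3.5 0 0 0;0 2 -3.5 0 0 0"}}

```text
t: 29.3
tcp_pos: [0.5613, 0.225, 0.1118]
eef_rot: [0.865, -0.019, 0.013, -0.502]
force: [-0.0, 6.8, -1.3]
gripper_width: 0.0384
```

Emit:
{"name": "send_rows", "arguments": {"commands": "0 1 -1.7 0 0 0;0 2 -3.5 0 0 0;0 2 -3.5 0 0 0"}}

```text
t: 29.68
tcp_pos: [0.5618, 0.2238, 0.1119]
eef_rot: [0.863, -0.017, 0.013, -0.504]
force: [1.1, 15.8, -1.0]
gripper_width: 0.0384
```

Emit:
{"name": "send_rows", "arguments": {"commands": "0 -10 17 0 0 0;0 -10 17 0 0 0;0 -50 -5 0 0 0;0 -90 -27 0 0 0;0 -114 -42 0 0 0;0 -114 -42 0 0 0;0 -114 -42 0 0 0"}}

```text
t: 30.55
tcp_pos: [0.5614, 0.2393, 0.2311]
eef_rot: [0.866, -0.02, 0.012, -0.5]
force: [0.2, -0.0, -0.4]
gripper_width: 0.0382
```

Run:
```python
from h import *
s(); grab("wrist","g7.png"); grab("top","g8.png",(140,150,300,270),5)
q=atz("top",np.array([(140,150)])+0,.26)
```

```text
t 30.55 tcp [0.5614 0.2393 0.2311] F [ 0.2 -0.  -0.4] w 0.0382 q [ 0.9   0.31  0.2   0.31 -1.88  2.23]
axes x,y,z: [[0.999, -0.048, 0.001], [-0.023, -0.498, -0.867], [0.042, 0.866, -0.499]]
```

View pics/g8.png

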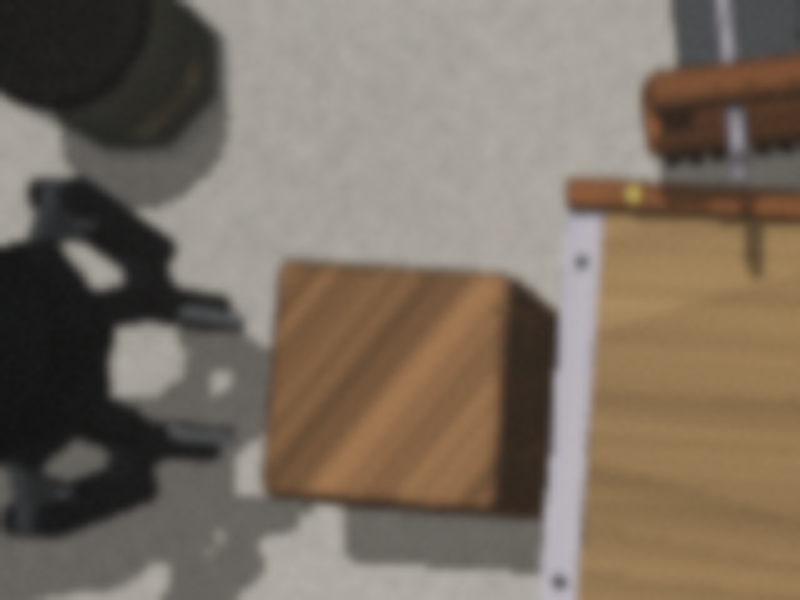

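View pics/g7.png

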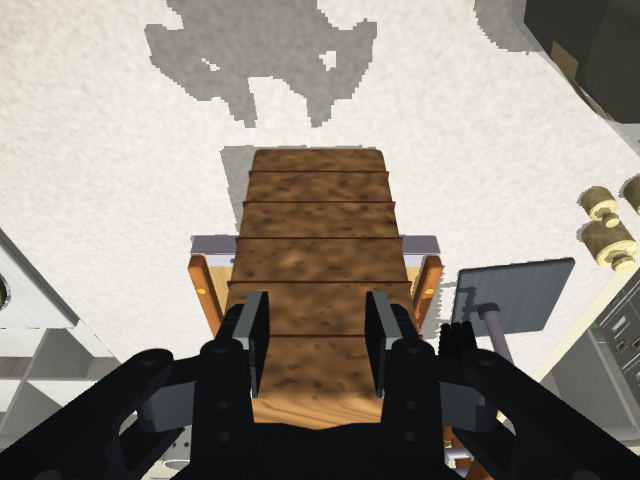

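Cake is flush against the steel edge and straight. Now I'll tip it from high up.

Emit:
{"name": "send_rows", "arguments": {"commands": "0 4 -7 0 0 0;0 7.5 -13 0 0 0;0 7.3 -19 0 0 0;0 7.2 -25 0 0 0;0 7.5 -30 0 0 0;0 7.5 -36 0 0 0;0 8 -42 0 0 0;0 8 -42 0 0 0"}}

```text
t: 31.65
tcp_pos: [0.5598, 0.1989, 0.2466]
eef_rot: [0.865, -0.02, 0.013, -0.501]
force: [-0.4, 3.9, -0.4]
gripper_width: 0.0384
```

Run:
```python
from h import *
s(); grab("wrist","h1.png"); grab("scene","h2.png",(60,130,400,385),2.3)
```

```text
t 31.65 tcp [0.5598 0.1989 0.2466] F [-0.4  3.9 -0.4] w 0.0384 q [ 0.86  0.25  0.14  0.33 -1.87  2.27]
axes x,y,z: [[0.999, -0.048, 0.003], [-0.021, -0.498, -0.867], [0.043, 0.866, -0.498]]
```

View pics/h2.png

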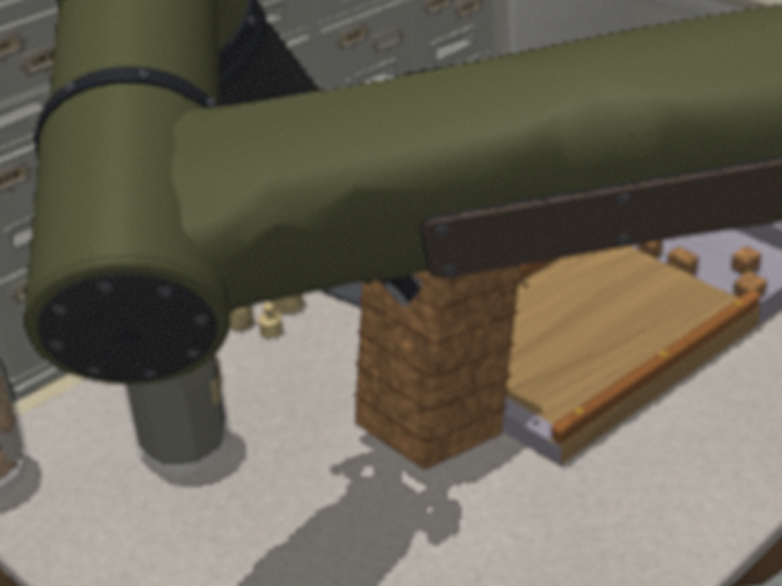

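View pics/h1.png

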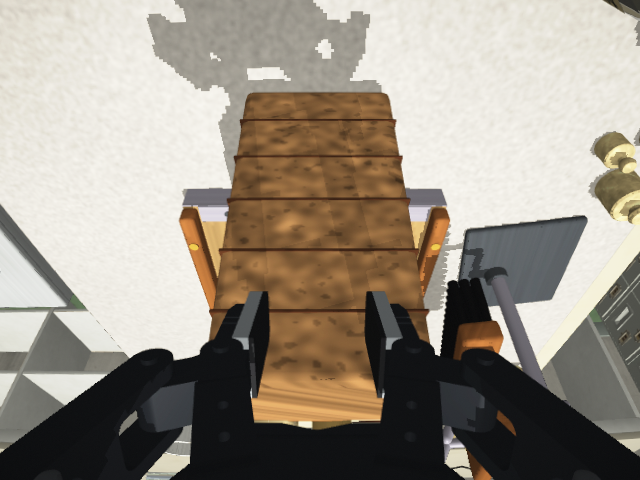

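Emit:
{"name": "send_rows", "arguments": {"commands": "0 1 -5 0 0 0;0 1.5 -11 0 0 0;0 2 -16 0 0 0;0 3.5 -21 0 0 0;0 5.5 -28 0 0 0;0 8 -35 0 0 0;0 10 -41 0 0 0;0 13 -48 0 0 0"}}

```text
t: 32.75
tcp_pos: [0.5573, 0.1507, 0.2587]
eef_rot: [0.865, -0.02, 0.013, -0.5]
force: [-0.8, 1.7, 0.0]
gripper_width: 0.0384
```

Run:
```python
from h import *
s(); grab("wrist","h3.png")
```

```text
t 32.75 tcp [0.5573 0.1507 0.2587] F [-0.8  1.7  0. ] w 0.0384 q [ 0.81  0.17  0.07  0.35 -1.86  2.32]
axes x,y,z: [[0.999, -0.047, 0.002], [-0.022, -0.498, -0.867], [0.042, 0.866, -0.499]]
```

View pics/h3.png

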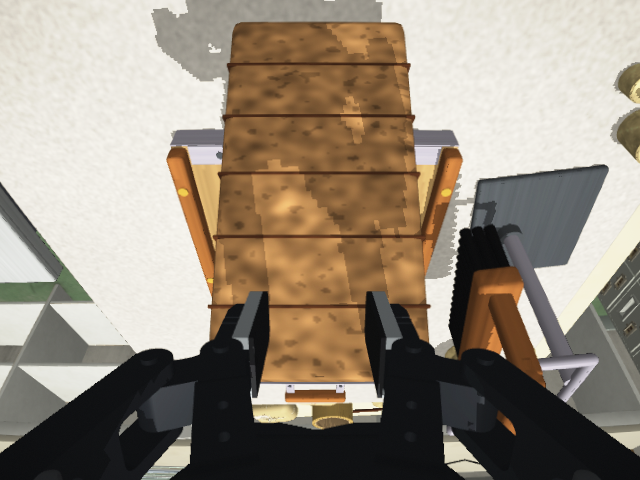

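Emit:
{"name": "send_rows", "arguments": {"commands": "0 2 -6 0 0 0;0 5 -11 0 0 0;0 8 -16 0 0 0;0 11 -21 0 0 0;0 14 -26.5 0 0 0;0 18 -31 0 0 0;0 22 -36 0 0 0;0 26 -40 0 0 0"}}

```text
t: 33.8
tcp_pos: [0.5551, 0.1034, 0.2559]
eef_rot: [0.865, -0.02, 0.013, -0.501]
force: [-0.1, -0.0, 0.2]
gripper_width: 0.0383
```

Run:
```python
from h import *
s(); grab("wrist","h4.png")
```

```text
t 33.80 tcp [0.5551 0.1034 0.2559] F [-0.1 -0.   0.2] w 0.0383 q [ 0.75  0.11 -0.01  0.37 -1.82  2.37]
axes x,y,z: [[0.999, -0.047, 0.002], [-0.022, -0.498, -0.867], [0.042, 0.866, -0.499]]
```

View pics/h4.png

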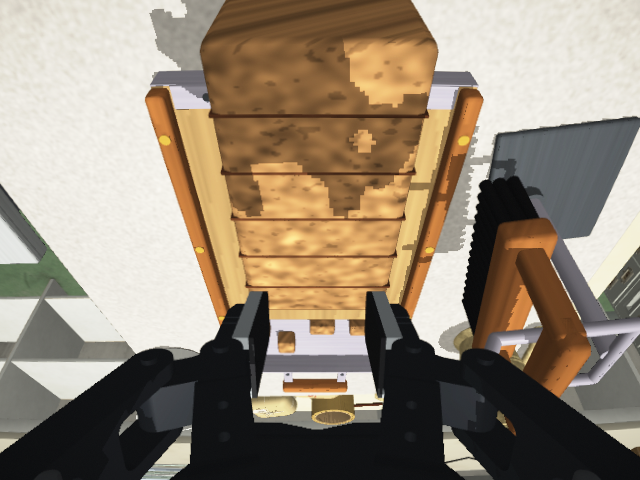

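Emit:
{"name": "send_rows", "arguments": {"commands": "0 -60 10 0 0 0;0 -90 60 0 0 0;0 -121 123 0 0 0;0 -121 123 0 0 0;0 -121 123 0 0 0"}}

```text
t: 34.48
tcp_pos: [0.5629, 0.271, 0.2989]
eef_rot: [0.866, -0.02, 0.012, -0.5]
force: [-0.1, -0.6, 0.1]
gripper_width: 0.0385
```

Run:
```python
from h import *
s(); grab("wrist","i1.png"); grab("top","i2.png",(150,150,450,330),2.6)
```

```text
t 34.48 tcp [0.5629 0.271  0.2989] F [-0.1 -0.6  0.1] w 0.0385 q [ 0.92  0.38  0.4   0.32 -2.02  2.25]
axes x,y,z: [[0.999, -0.046, 0.001], [-0.022, -0.499, -0.866], [0.041, 0.865, -0.5]]
```

View pics/i1.png

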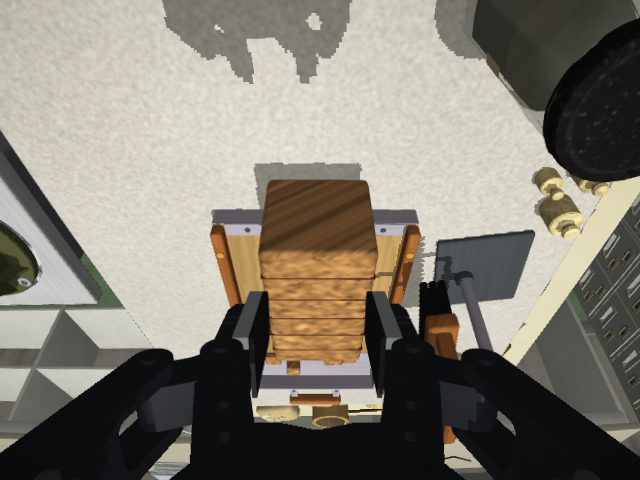

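View pics/i2.png

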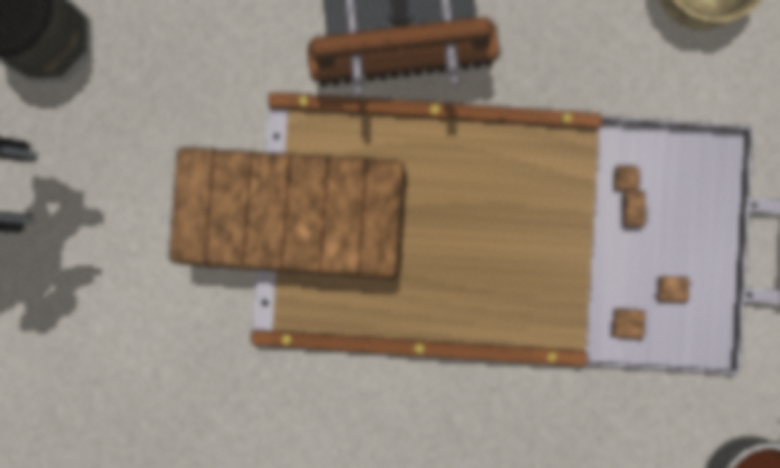

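Run:
```python
from h import *
px=np.array([(177,149),(171,262),(405,160),(398,276)])/2.6+[150,150]
for p in atz("top",px,.194): print(np.round([(p-BO)@BX,(p-BO)@BY],3), np.round(p,3))
delta([.565,.262,.145],TT(0))
```

```text
[0.047 0.199] [0.601 0.179 0.194]
[-0.042  0.197] [0.512 0.182 0.194]
[0.049 0.02 ] [0.595 0.    0.194]
[-0.041  0.02 ] [0.505 0.004 0.194]
row: 2 138 71  29.9 -0.1 0.2   (rows>=2.8)
```

Run:
```python
from h import *
delta(bd(3,245,50),TT(30)); delta(bd(3,225,50),TT(30))
```

```text
row: -2 169 48  -0.1 -0.1 0.1   (rows>=2.8)
row: -2 179 31  -0.1 -0.1 0.1   (rows>=2.9)
```

Emit:
{"name": "send_rows", "arguments": {"commands": "-2 60 30 0 0 0;-2 110 55 0 0 0;-2 150 65 0 0 0;-2 169 48 0 0 0;-2 179 31 0 0 0;-2 179 31 0 0 0;-2 179 31 0 0 0"}}

```text
t: 35.45
tcp_pos: [0.5586, 0.208, 0.13]
eef_rot: [0.865, -0.02, 0.013, -0.501]
force: [-0.8, 0.7, 0.9]
gripper_width: 0.0385
```

Emit:
{"name": "send_rows", "arguments": {"commands": "0 2 -3.5 0 0 0;0 4 -7 0 0 0;0 6 -10.5 0 0 0;0 8 -14 0 0 0;0 10 -17.5 0 0 0;0 12.5 -21.5 0 0 0;0 15 -26 0 0 0;0 15 -26 0 0 0"}}

```text
t: 36.45
tcp_pos: [0.5573, 0.1796, 0.129]
eef_rot: [0.865, -0.019, 0.013, -0.502]
force: [0.6, 5.5, -0.2]
gripper_width: 0.0382
```

Run:
```python
from h import *
s(); grab("wrist","j1.png")
q=arm.read_state()["tcp_pos"]-BO; print(q@BX,q@BY)
```

```text
t 36.45 tcp [0.5573 0.1796 0.129 ] F [ 0.6  5.5 -0.2] w 0.0382 q [ 0.84  0.24 -0.08  0.32 -1.66  2.22]
axes x,y,z: [[0.999, -0.046, 0.004], [-0.019, -0.496, -0.868], [0.041, 0.867, -0.496]]
0.003140061222088897 0.19745530968955122
```

View pics/j1.png

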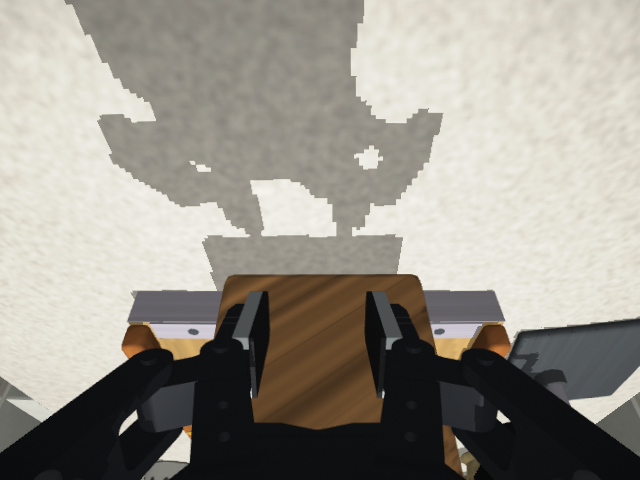

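Emit:
{"name": "send_rows", "arguments": {"commands": "0 2.5 -4.3 0 0 0;0 5 -8.7 0 0 0;0 7.5 -13 0 0 0;0 10 -17.3 0 0 0;0 12.5 -21.7 0 0 0;0 15 -26 0 0 0;0 17.5 -30.3 0 0 0;0 20 -34.7 0 0 0"}}

```text
t: 37.5
tcp_pos: [0.5556, 0.1401, 0.1289]
eef_rot: [0.864, -0.018, 0.013, -0.502]
force: [0.2, 7.8, -0.3]
gripper_width: 0.0385
```

Emit:
{"name": "send_rows", "arguments": {"commands": "0 2.5 -4.3 0 0 0;0 5 -8.7 0 0 0;0 7.5 -13 0 0 0;0 10 -17.3 0 0 0;0 12.5 -21.7 0 0 0;0 13.5 -23 0 0 0;0 13.5 -23 0 0 0"}}

```text
t: 38.38
tcp_pos: [0.5544, 0.1132, 0.1289]
eef_rot: [0.865, -0.019, 0.013, -0.502]
force: [1.3, 6.0, 0.9]
gripper_width: 0.0385
```

Run:
```python
from h import *
s(); grab("wrist","j2.png"); grab("top","j3.png",(150,150,450,330),2.6)
q=arm.read_state()["tcp_pos"]-BO; print(q@BX,q@BY)
```

```text
t 38.38 tcp [0.5544 0.1132 0.1289] F [1.3 6.  0.9] w 0.0385 q [ 0.77  0.15 -0.19  0.35 -1.62  2.28]
axes x,y,z: [[0.999, -0.045, 0.004], [-0.019, -0.496, -0.868], [0.041, 0.867, -0.496]]
0.0033216133444194757 0.1310135150476401
```

View pics/j3.png

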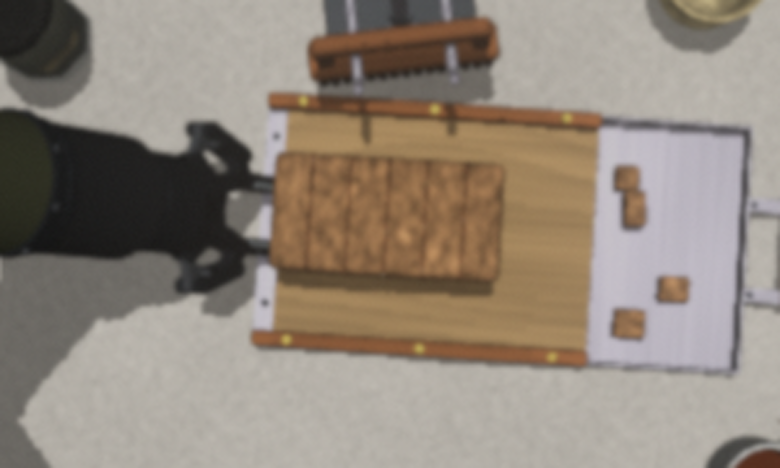

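Emit:
{"name": "send_rows", "arguments": {"commands": "0 -5 9 0 0 0;0 -20 35 0 0 0;0 -40 50 0 0 0;0 -90 50 0 0 0;0 -140 60 0 0 0;0 -160 80 0 0 0;0 -160 80 0 0 0"}}

```text
t: 39.35
tcp_pos: [0.5605, 0.2624, 0.2273]
eef_rot: [0.865, -0.019, 0.012, -0.5]
force: [-0.1, -0.2, -0.8]
gripper_width: 0.0379
```

Run:
```python
from h import *
s(); grab("wrist","k1.png"); st,f=grab("top","k2.png"); grab("scene","k3.png")
r=arm.regions_of("top","cake"); 
for a in r[:2]:
    m=a["region"].astype(np.uint8); cs=max(cv2.findContours(m,0,2)[0],key=cv2.contourArea); b=cv2.boxPoints(cv2.minAreaRect(cs))
    print(a["score"],[np.round([(p-BO)@BX,(p-BO)@BY],3).tolist() for p in atz("top",b,.194)])
```

```text
t 39.35 tcp [0.5605 0.2624 0.2273] F [-0.1 -0.2 -0.8] w 0.0379 q [ 0.92  0.35  0.24  0.31 -1.89  2.21]
axes x,y,z: [[0.999, -0.046, 0.002], [-0.021, -0.498, -0.867], [0.041, 0.866, -0.499]]
0.93 [[-0.044, 0.122], [0.051, 0.125], [0.054, -0.057], [-0.041, -0.059]]
```

View pics/k1.png

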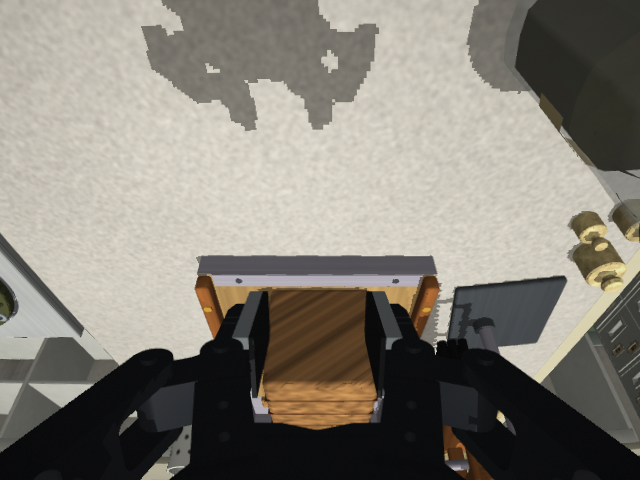

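View pics/k2.png

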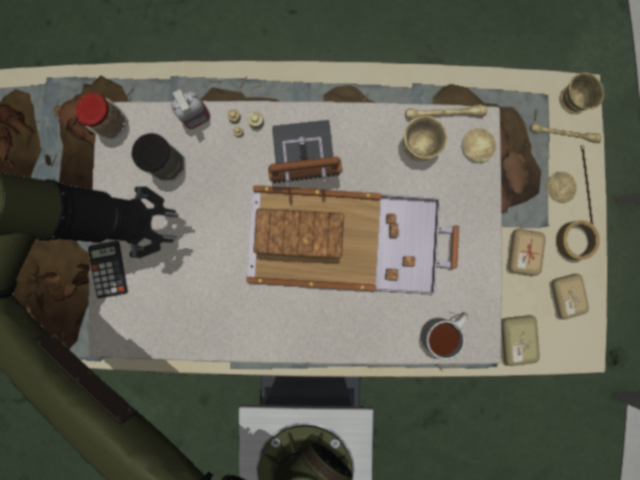

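View pics/k3.png

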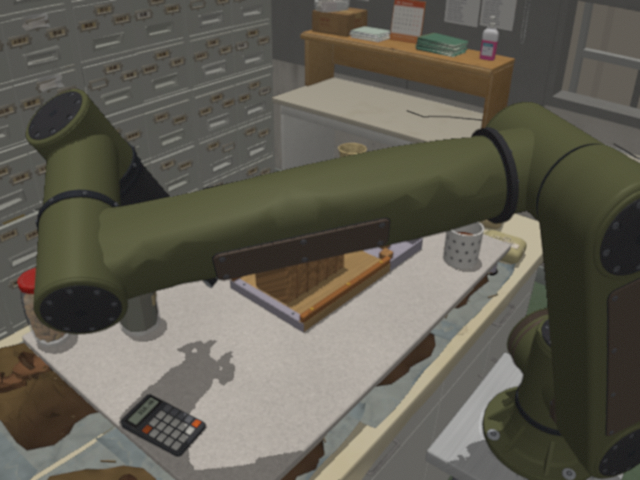

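Run:
```python
from h import *
f=cv2.imread("pics/raw_k2.png")[180:310,240:480]
cv2.imwrite("pics/k4.png",cv2.resize(f,None,fx=3.3,fy=3.3,interpolation=cv2.INTER_CUBIC))
for p in atz("top",[(391.5,219),(393.5,231),(409,262),(392,274),(378,243),(382,200),(377,288)],.095): print(np.round([(p-BO)@BX,(p-BO)@BY],3))
p=atz("top",[(268.7,171.5),(341,161.5)],.264); print([np.round([(x-SEAT)@HX,(x-SEAT)@HY],3) for x in p])
r=arm.regions_of("top","piece_1"); print([(round(a["score"],2),np.round(a["rect"])) for a in r])
```

```text
[ 0.054 -0.167]
[ 0.028 -0.172]
[-0.038 -0.211]
[-0.067 -0.175]
[-0.001 -0.14 ]
[ 0.095 -0.143]
[-0.099 -0.143]
[array([-0.022,  0.071]), array([-0.018, -0.069])]
[(0.7, array([408., 261.,  10.,   8.])), (0.51, array([390., 218.,   7.,  11.])), (0.48, array([395., 232.,   6.,  18.]))]
```

View pics/k4.png

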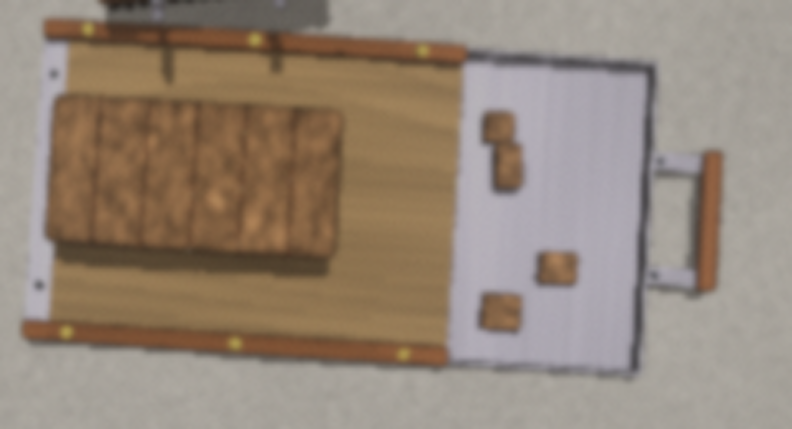

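Run:
```python
from h import *
print(arm.hand_in()); s()
```

```text
the job is handed in; nothing more can be done
None
the job is handed in; nothing more can be done
```

The whole job was done in one run and handed in at about 40 s of the 184 s allowed; `hand_in` reports no verdict, so the result rests on my own last checks.

- **Pan and offcuts:** I slid the catch pan against the board's end, closing the gap. One brush pass put all 4 offcuts in the pan without the fingers touching any. In the last top picture all 4 lie in the pan, about 27 to 71 mm past the board's end.
- **Brush:** It hangs by its grip bar on both prongs. The bar's centre measures about 20 mm in front of the seat (limit 40 mm) and centred between the prongs. I did not measure its contact force after letting go, only saw it hanging in the pictures.
- **Cake:** I pushed it flush against the steel edge, tipped it over, then pushed it fully onto the board. It lies straight along the board, about 5 mm off the centre line. The foot is at about y = +122 mm (limit 143 mm) and the centre at about +32 mm, so its whole length is on the board.
- **Bystanders:** The jar, mug and mortar look unmoved, and the hand was clear of everything, reading under 1 N.

Two things didn't match. After tipping, the cake's foot overhung the edge by about 58 mm instead of the expected 22 mm, which the last push corrected. In the final check the detector reported only 3 of the 4 offcuts, but all 4 show clearly in the picture.

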